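Book in the relay sets: scan the docket, lay the layer, scan the slab

TASK

Book the relay sets in: first hold the scanner steady for three seconds over the docket label on its sloping stand, square on and about 6 cm off its middle, then lay every relay set that is on the desk flat inside a printed outline of its own on the pallet slab, and when all are laid scan the slab's label in the same way. Finish with the scanner standing upright on its rubber pad and every set still in its outline. The sets are delicate: take them by their grips with a light squeeze of about 10 N, never over 25 N, and set them down rather than drop them; leave the other things on the desk alone.

Things in the scene. Friction and masses are not known exactly. Their poses are not given: they have to be found in the camera images.
- set0: Boxed relay set, a plain aluminium-cased box 110 mm long (x) by 60 mm wide (y) by 45 mm high, with a black pull grip upright in the middle of its lid: 60 mm long (x), 14 mm thick (y), 36 mm high, top of the grip 81 mm above the underside. About 0.25 kg, mostly in its steel base plate. Origin: centre of the underside; z up. The two ends are alike. None if absent.
- set1: Boxed relay set, a plain aluminium-cased box 110 mm long (x) by 60 mm wide (y) by 45 mm high, with a black pull grip upright in the middle of its lid: 60 mm long (x), 14 mm thick (y), 36 mm high, top of the grip 81 mm above the underside. About 0.25 kg, mostly in its steel base plate. Origin: centre of the underside; z up. The two ends are alike. None if absent.
- set2: Boxed relay set, a plain aluminium-cased box 110 mm long (x) by 60 mm wide (y) by 45 mm high, with a black pull grip upright in the middle of its lid: 60 mm long (x), 14 mm thick (y), 36 mm high, top of the grip 81 mm above the underside. About 0.25 kg, mostly in its steel base plate. Origin: centre of the underside; z up. The two ends are alike. None if absent.
- set3: Boxed relay set, a plain aluminium-cased box 110 mm long (x) by 60 mm wide (y) by 45 mm high, with a black pull grip upright in the middle of its lid: 60 mm long (x), 14 mm thick (y), 36 mm high, top of the grip 81 mm above the underside. About 0.25 kg, mostly in its steel base plate. Origin: centre of the underside; z up. The two ends are alike. None if absent.
- place0 (a point): Centre, on the slab's top, of one of the four printed outlines of the interlocking (pinwheel) pattern; each outline is 110 x 60 mm, with 10 mm gaps. This one is long along the slab's x axis.
- place1 (a point): Centre, on the slab's top, of one of the four printed outlines of the interlocking (pinwheel) pattern; each outline is 110 x 60 mm, with 10 mm gaps. This one is long along the slab's y axis.
- place2 (a point): Centre, on the slab's top, of one of the four printed outlines of the interlocking (pinwheel) pattern; each outline is 110 x 60 mm, with 10 mm gaps. This one is long along the slab's x axis.
- place3 (a point): Centre, on the slab's top, of one of the four printed outlines of the interlocking (pinwheel) pattern; each outline is 110 x 60 mm, with 10 mm gaps. This one is long along the slab's y axis.
- slab: Plywood pallet slab 18 mm thick, fixed, with four box outlines printed on it in a pinwheel and a bare strip with a label at its -y side. Origin: underside, at the pinwheel's centre; the slab spans x -120 to 120 mm, y -200 to 125 mm about it; z up.
- slab_label (a point): Centre of the slab's label, a white paper patch 70 x 55 mm with black bars, lying flat on the slab's top (facing up).
- docket_label: Docket label, a white paper patch 60 x 70 mm with black bars on a sloping plate (100 x 94 mm) of a small grey stand, fixed. Origin: centre of the label's face, 53 mm above the desk; z is its outward normal, tilted 30 degrees from vertical, roughly towards the robot; x runs up the slope.
- scanner: Hand-held label scanner standing upright on its head. Head 66 (x) x 56 (y) x 38 mm high (with a rubber bumper 70 x 60), above it a straight black handle 36 (x) x 28 (y) mm from 38 to 130 mm height. About 0.22 kg. Origin: centre of the underside, which is the window; z runs up the handle, and the scanner looks along its -z.
- pad: Flat black rubber parking pad 120 x 120 x 4 mm, fixed, on which the scanner stands. Origin: centre of the underside.
- shell0: Standing brass plug shell, 26 mm diameter, 62 mm high; a bystander to leave alone. Origin: underside.
- shell1: Standing brass plug shell, 26 mm diameter, 62 mm high; a bystander to leave alone. Origin: underside.
- shell2: Standing brass plug shell, 26 mm diameter, 62 mm high; a bystander to leave alone. Origin: underside.
- insulator: Standing white porcelain insulator, 66 mm diameter, 70 mm high; a bystander to leave alone. Origin: underside.
- key_handle: Red bakelite key handle lying flat, 107 mm long (x), 26 mm wide, 18 mm high; a bystander to leave alone. Origin: underside.
- gauge: Steel spring gauge lying flat, 150 mm long (x), 44 mm wide, 10 mm high; a bystander to leave alone. Origin: underside.

How it is judged:
By the outcome, as a careful person would: the job done as asked, in the order asked, and still so for the second after the job is handed in, with the robot touching nothing.
Of set0, set1, set2, set3 only 3 to 4 are there at a start; the rules pass over those that are not, and their reading is None.
At some moment in a run one of set0, set1, set2, set3 may be knocked a few centimetres aside while the robot is not near it.
It also fails if it takes over 210 s, if anything falls off the work surface, if the arm or the gripper's body presses on something with over 40 N, if the wrist force passes 120 N, or if a joint passes its speed limit or range.

ROBOT

A 6-joint arm with a two-finger parallel gripper is mounted at the origin on the work surface. World frame = base frame: x ahead of the robot, y to its left, z up, the work surface at z = 0. Lengths are in m, angles in rad, forces in N, time in s.
With the tool pointing down it reaches from about 0.15 to 0.775 m from the base axis. Payload 6.1 kg.
Tool frame: the origin (TCP) lies on the centre line of the jaws, within the pads' length; the fingertips stand 25 mm ahead of it and the grasp point (between the pads) lies 6 mm ahead of it; y points along the fingers, z is the direction in which the jaws open and shut, and the axes are right-handed (so a half turn about y gives the same grasp; the last joint's range is limited). The gripper opens to 85 mm and grips with 20 to 120 N. Pads are 22 mm wide; open, the fingers measure 114 mm over their backs; the gripper's body (76 mm by 85 mm) begins 54 mm behind the grasp point. The pads swing forward as they close: fully open they stand 13 mm farther back than shut.
Start: joints at [1.117, 0.126, -0.04, 1.405, 0, 1.571], TCP at [0.23, 0.472, 0.226] pointing down, gripper open.
Joint ranges: [-2.72, 2.72], [-0.95, 1.95], [-1.27, 1.35], [-1.78, 2.02], [-1.46, 1.47], [-3.14, 3.14]. Speed limits (rad/s): [2.39, 2.39, 3.01, 3.14, 3.14, 3.14].

INTERFACE

Orientations are given as [roll, pitch, yaw] about the fixed x, y, z axes, in that order (R = Rz(yaw) Ry(pitch) Rx(roll)).
In Python, from workcell import bot gives the robot as it stands. The module is installed in compiled form; this text tells all that it offers.
- The arm moves only by the shell command python3 -m crank 'ROWS' [FORCE]. ROWS is JSON, a list of rows, each an object with "translation": the shift along the tool's x, y, z in units of 50 mm (1.0 is 50 mm), a list of three; "rotation": the turn, a rotation vector about the tool's x, y, z in rad, a list of three; "fingers": the closure in counts, from 0 (fully open) to 255 (shut). In form: [{"translation": [x, y, z], "rotation": [rx, ry, rz], "fingers": fingers}, ...]. A call has 1 to 12 rows; each row shifts and turns the commanded pose from where the row before left it, along the tool's axes as they then stand; what a row does not reach is not made up. A row lasts 1/8 s, in which the tool goes at most 62.5 mm and 10.7 degrees, less where a joint would pass 70% of its speed; a pose out of reach is approached as far as the arm can. A call is refused whole if a number of a shift passes 1 or a number of a turn 0.188, either way. A call with a gripper value outside its range is refused whole. The fingers move at their own pace and stop on an object; FORCE is the grip in N (left out, the last holds). Time passes only in rows, so rows that do not move let the fingers close. It gives the time, the measured TCP pose, the force and the opening at its end, in the units of the state.
- bot.state(): the state, without advancing time (a new reading comes with each control period).
- bot.get_image(name): name is "side" or "top"; returns the picture (480x640x3 uint8, red, green, blue); there is no depth.
- bot.calibration(name): a dict with "fx", "fy", "cx", "cy" (pixels), "k1" (the pictures are not rectified: a ray, as slopes to the right and down, at radius r is drawn at 1 + k1 r^2 times it, then the intrinsics apply), "eye" and "orientation" of the camera in the world. Camera axes: x right, y up, looking along -z (the intrinsics and any distortion apply to the point x, -y, -z); pixel columns grow to the right and rows downward; lengths in m; the calibration is good to about 2 mm. A picture is of the moment at which its call begins. calibration takes no time and is no camera call.
- bot.finish_job(): hands the job in, once; it reports no verdict.
The state is a dict: "time_s": time; "joints": joint angles; "dq": joint speeds; "joint_torque": joint torques, N m; "eef_pos": TCP position; "tool_rot": TCP orientation; "contact_force": force on the tool from outside, world axes, zero at the start; "wrist_torque": the same for the moment, N m; "grip_width": finger opening in m.
Only numpy, scipy, OpenCV 4.12 (cv2) and the standard library are available. Lean on these libraries where they do the work, as an engineer would, in place of code of your own. Each camera call takes 0.05 s, during which the arm holds its last target.

## Working session

There is one attempt and no reset: what is moved stays moved. The work goes in short steps, Python scripts to look and compute and a shell command to move; the robot and the scene stay as the last step left them, time stands still between calls to the robot, and variables do not carry over. Pictures are saved under pics/ and viewed, and the job is handed in when it is done.

```bash
mkdir -p pics; python3 - <<'E'
from workcell import bot
import cv2
print(bot.state())
for n in ("side","top"):
    print(n,bot.calibration(n))
    cv2.imwrite(f"pics/{n}0.png",bot.get_image(n)[:,:,::-1])
E
```

```text
{'time_s': 0.0, 'joints': array([ 1.11699017e+00,  1.26398795e-01, -4.06230408e-02,  1.40537465e+00,
       -7.77335210e-06,  1.57079839e+00]), 'dq': array([ 5.96239993e-04, -6.19951454e-04, -4.11516688e-04,  1.14775941e-05,
        5.26445826e-04, -1.08526367e-03]), 'joint_torque': array([-2.30024198e-03, -4.35918403e+01,  3.52920806e+01,  1.74570089e-02,
       -1.21081462e-04, -1.04520356e-05]), 'eef_pos': array([0.22997654, 0.47149184, 0.22491172]), 'tool_rot': array([-1.57239648e+00, -7.77665123e-06, -4.53808215e-01]), 'contact_force': array([1.2077614 , 0.81268755, 0.05996886]), 'wrist_torque': array([-0.04926329,  0.0277313 ,  0.02705653]), 'grip_width': 0.08555093058727399}
side {'fx': 441.9148096492136, 'fy': 441.9148096492136, 'cx': 321.1528089051707, 'cy': 242.39551967825653, 'k1': -0.10509525927653862, 'eye': array([ 0.49733157, -0.81139707,  0.60540293]), 'orientation': array([ 0.98708538, -0.00210788, -0.07565738])}
top {'fx': 516.8259148895579, 'fy': 516.8259148895579, 'cx': 310.06608664729043, 'cy': 237.95968142739108, 'k1': -0.08444334109062243, 'eye': array([ 0.47548825, -0.01717402,  1.23165629]), 'orientation': array([ 0.07806172,  0.0048972 , -1.54589328])}
```

View pics/top0.png

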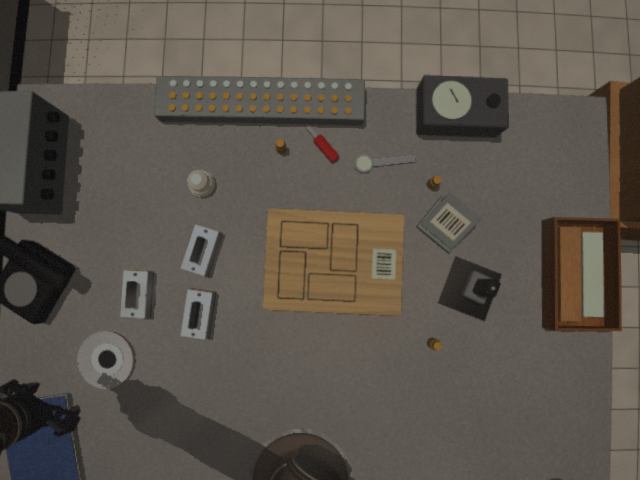

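View pics/side0.png

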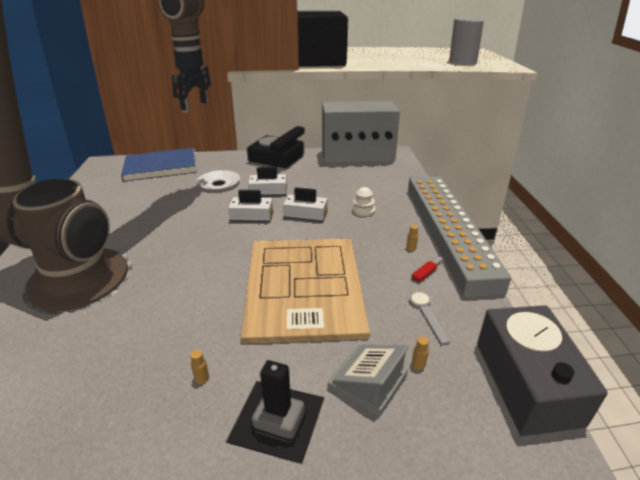

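```bash
cat > h.py <<'E'
import numpy as np, cv2, json
from scipy.spatial.transform import Rotation as Rn
from workcell import bot
def cam(n):
    c=bot.calibration(n); return c, Rn.from_euler('xyz',c['orientation']).as_matrix(), np.array(c['eye'])
def ray(n,u,v):
    c,R,e=cam(n)
    xd=(u-c['cx'])/c['fx']; yd=(v-c['cy'])/c['fy']; x,y=xd,yd
    for _ in range(30):
        s=1+c['k1']*(x*x+y*y); x,y=xd/s,yd/s
    return e, R@np.array([x,-y,-1.])
def onz(n,u,v,z):
    e,d=ray(n,u,v); return e+d*(z-e[2])/d[2]
def proj(n,P):
    c,R,e=cam(n); p=R.T@(np.asarray(P,float)-e); x=p[0]/-p[2]; y=-p[1]/-p[2]
    s=1+c['k1']*(x*x+y*y); return np.array([c['cx']+c['fx']*x*s, c['cy']+c['fy']*y*s])
def tri(u1,v1,u2,v2):
    e1,d1=ray('top',u1,v1); e2,d2=ray('side',u2,v2)
    A=np.array([d1,-d2]).T; s=np.linalg.lstsq(A,e2-e1,rcond=None)[0]
    p,q=e1+s[0]*d1,e2+s[1]*d2; return (p+q)/2, np.linalg.norm(p-q)
def snap(n,f):
    im=bot.get_image(n)[:,:,::-1].copy(); cv2.imwrite(f,im); return im
def crop(im,x0,y0,x1,y1,f,k):
    cv2.imwrite(f,cv2.resize(im[y0:y1,x0:x1],None,fx=k,fy=k,interpolation=cv2.INTER_CUBIC))
E
python3 - <<'E'
from h import *
t=cv2.imread('pics/top0.png'); s=cv2.imread('pics/side0.png')
crop(t,260,200,410,320,'pics/c1.png',5)
crop(t,410,160,510,360,'pics/c2.png',3)
crop(t,110,160,230,350,'pics/c3.png',3)
crop(s,220,330,430,460,'pics/c4.png',3.8)
E
```

```text
(no output)
```

View pics/c1.png

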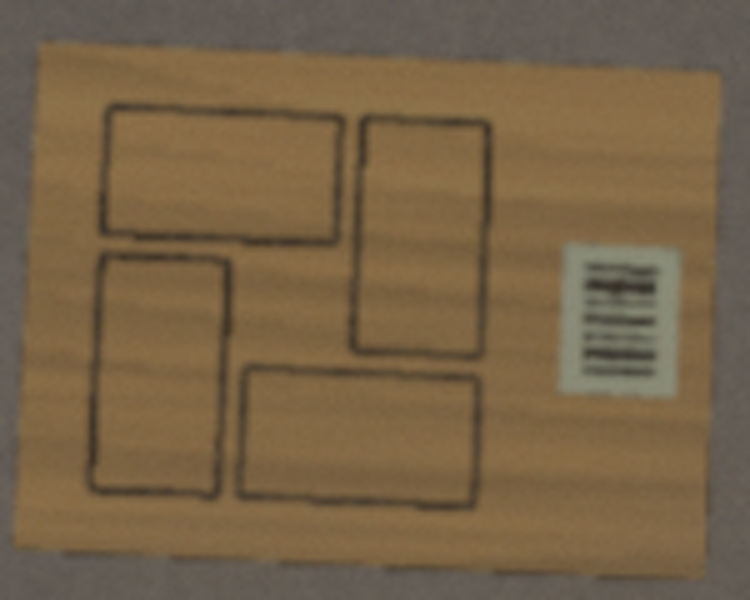

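View pics/c2.png

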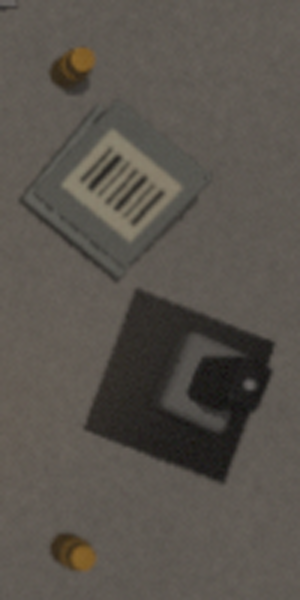

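View pics/c3.png

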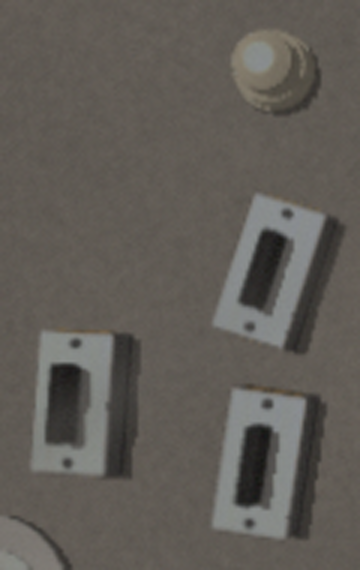

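View pics/c4.png

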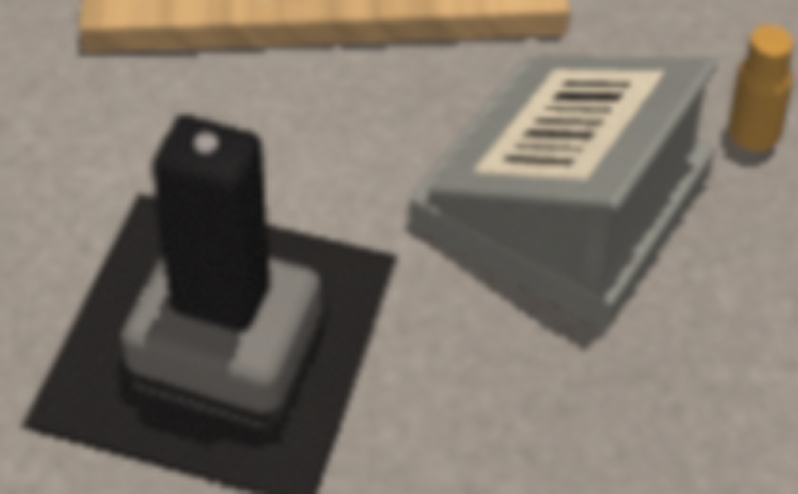

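```bash
cat > m.py <<'E'
from h import *
def rectw(n,q,z):
    P=np.array([onz(n,u,v,z)[:2] for u,v in q]); c=P.mean(0)
    a=(P[1]-P[0]+P[2]-P[3])/2; b=(P[2]-P[1]+P[3]-P[0])/2
    return c,np.linalg.norm(a),np.linalg.norm(b),np.degrees(np.arctan2(a[1],a[0])),np.degrees(np.arctan2(b[1],b[0]))
def wpts(n,mask,z):
    # largest contour -> world plane points -> minAreaRect (mm)
    cs,_=cv2.findContours(mask,cv2.RETR_EXTERNAL,cv2.CHAIN_APPROX_NONE)
    c=max(cs,key=cv2.contourArea)[:,0,:]
    W=np.array([onz(n,u,v,z)[:2] for u,v in c])*1000
    (cx,cy),(w,h),a=cv2.minAreaRect(W.astype(np.float32))
    if w<h: w,h,a=h,w,a+90
    return np.round([cx,cy,w,h,(a+90)%180-90],1)   # a: long axis direction deg
def sets(t):
    hsv=cv2.cvtColor(t,cv2.COLOR_BGR2HSV)
    m=((t.min(2)>125)&(hsv[...,1]<45)).astype(np.uint8)*255
    cs,_=cv2.findContours(m,cv2.RETR_EXTERNAL,cv2.CHAIN_APPROX_NONE)
    out=[]
    for c in cs:
        A=cv2.contourArea(c)
        if 300<A<2500:
            mm=np.zeros_like(m); cv2.drawContours(mm,[c],-1,255,-1)
            r=wpts('top',mm,0.045)
            # grip
            d=((t.max(2)<75)&(mm>0)).astype(np.uint8)*255
            g=None
            if d.any():
                g=wpts('top',d,0.081)
            out.append((cv2.minAreaRect(c)[0],A,r,g))
    return out
E
python3 - <<'E'
from m import *
t=cv2.imread('pics/top0.png'); s=cv2.imread('pics/side0.png')
for o in sets(t): print(o)
hsv=cv2.cvtColor(t,cv2.COLOR_BGR2HSV)
w=((hsv[...,1]>80)&(hsv[...,0]>8)&(hsv[...,0]<25)).astype(np.uint8)*255; w[:,:255]=0;w[:,415:]=0;w[:200]=0;w[330:]=0
print('slab',wpts('top',cv2.morphologyEx(w,cv2.MORPH_CLOSE,np.ones((3,3))),0.018))
# outlines: inner components of bright wood
roi=np.zeros_like(w); roi[205:320,262:406]=255
g=cv2.cvtColor(t,cv2.COLOR_BGR2GRAY)
b=cv2.adaptiveThreshold(cv2.resize(g,None,fx=4,fy=4,interpolation=cv2.INTER_CUBIC),255,cv2.ADAPTIVE_THRESH_MEAN_C,cv2.THRESH_BINARY,41,-0+12)
cs,h=cv2.findContours(b[820:1270,1060:1620],cv2.RETR_CCOMP,cv2.CHAIN_APPROX_NONE)
for c in cs:
    A=cv2.contourArea(c)
    if 2500<A<40000:
        c=c[:,0,:]+[1060,820]; W=np.array([onz('top',(u+.5)/4-.5,(v+.5)/4-.5,.018)[:2] for u,v in c])*1000
        print('outl',A,cv2.minAreaRect(W.astype(np.float32)))
lab=((t.min(2)>95)&(hsv[...,1]<60)).astype(np.uint8)*255
l=lab.copy(); l[:,:365]=0;l[:,405:]=0;l[:240]=0;l[285:]=0
print('slablabel',wpts('top',l,.018))
print('scanner top',tri(493.3,288.3,274.2,367.4))
E
```

```text
((106.5, 358.5), 657.5, array([277.7, 453.8,  69. ,  66.6, -87.7]), array([282.6, 438.3,  38.6,  38.4, -43.7]))
((195.76878356933594, 314.00286865234375), 978.0, array([386.9, 248.6, 104.9,  55. ,  -6.7]), array([387.3, 243.5,  59.6,  20.5,  -5.6]))
((133.37057495117188, 293.68231201171875), 402.0, array([428.9, 396.6, 104. ,  54.3,  -2.1]), None)
((199.00001525878906, 249.5), 993.0, array([535. , 246.9, 105.5,  55.6, -16.2]), array([533.4, 242.6,  57.9,  20.8, -16.3]))
slab [516.4 -65.2 324.7 240.   88.7]
outl 17055.0 ((456.93182373046875, -61.11738586425781), (107.36495208740234, 57.031585693359375), 88.85076141357422)
outl 16865.5 ((484.0267028808594, 32.61184310913086), (56.98979187011719, 107.82376861572266), 88.89899444580078)
outl 16603.0 ((550.79833984375, -88.5648193359375), (56.82094192504883, 107.15193176269531), 89.14974212646484)Traceback (most recent call last):
  File "<stdin>", line 15, in <module>
  File "h.py", line 13, in onz
    e,d=ray(n,u,v); return e+d*(z-e[2])/d[2]
        ~~~^^^^^^^
  File "h.py", line 7, in ray
    c,R,e=cam(n)
          ~~~^^^
  File "h.py", line 5, in cam
    c=bot.calibration(n); return c, Rn.from_euler('xyz',c['orientation']).as_matrix(), np.array(c['eye'])
ValueError: time passes only in moves, steps and waits
```

```bash
sed -i 's/^def cam(n):/from functools import lru_cache\n@lru_cache(None)\ndef cam(n):/' h.py
python3 - <<'E'
from m import *
t=cv2.imread('pics/top0.png'); s=cv2.imread('pics/side0.png')
hsv=cv2.cvtColor(t,cv2.COLOR_BGR2HSV)
for o in sets(cv2.resize(t,None,fx=1,fy=1)): pass
# low-threshold set at left
m=((t.min(2)>110)&(hsv[...,1]<45)).astype(np.uint8)*255
m=cv2.morphologyEx(m,cv2.MORPH_CLOSE,np.ones((3,3)))
for (x0,y0,x1,y1) in [(115,262,158,325),(175,283,220,345),(175,220,222,280)]:
    k=np.zeros_like(m);k[y0:y1,x0:x1]=m[y0:y1,x0:x1]; print('set',wpts('top',k,.045))
g=cv2.cvtColor(t,cv2.COLOR_BGR2GRAY)
b=cv2.adaptiveThreshold(cv2.resize(g,None,fx=4,fy=4,interpolation=cv2.INTER_CUBIC),255,cv2.ADAPTIVE_THRESH_MEAN_C,cv2.THRESH_BINARY,41,12)
cs,h=cv2.findContours(b[820:1270,1060:1620],cv2.RETR_CCOMP,cv2.CHAIN_APPROX_NONE)
for c in cs:
    A=cv2.contourArea(c)
    if 2500<A<40000:
        c=c[:,0,:]+[1060,820]; W=np.array([onz('top',(u+.5)/4-.5,(v+.5)/4-.5,.018)[:2] for u,v in c])*1000
        print('outl',A,cv2.minAreaRect(W.astype(np.float32)))
lab=((t.min(2)>95)&(hsv[...,1]<60)).astype(np.uint8)*255
l=lab.copy(); l[:,:365]=0;l[:,405:]=0;l[:240]=0;l[285:]=0
print('slablabel',wpts('top',l,.018))
print('scanner top',tri(493.3,288.3,274.2,367.4))
# docket label corners: top (c2/3), side(c4/3.8)
T=np.array([[118,128],[183,185],[133,243],[63,185]])/3+[410,160]-1/3
S=np.array([[663,72],[608,180],[476,168],[553,68]])/3.8+[220,330]-.37
Q=[]
for a in T:
  print(onz('top',*a,.053)[:2])
for i in range(4):
  for j in range(4):
    p,e=tri(*T[i],*S[j])
    if e<.004: print(i,j,p,e)
# pad corners c2
P=np.array([[137,290],[275,343],[223,482],[85,430]])/3+[410,160]-1/3
print('pad',rectw('top',P,.004))
H=np.array([onz('top',*a,.042)[:2] for a in np.array([[190,332],[160,407],[222,432]])/3+[410,160]-1/3]); print('head edges',H)
E
```

```text
set [428.9 396.2 107.   56.9  -1.4]
set [386.9 248.9 107.4  57.4  -6.5]
set [535.1 246.9 107.1  57.1 -16.2]
outl 17055.0 ((456.93182373046875, -61.11738586425781), (107.36495208740234, 57.031585693359375), 88.85076141357422)
outl 16865.5 ((484.0267028808594, 32.61184310913086), (56.98979187011719, 107.82376861572266), 88.89899444580078)
outl 16603.0 ((550.79833984375, -88.5648193359375), (56.82094192504883, 107.15193176269531), 89.14974212646484)
outl 16599.0 ((578.2512817382812, 5.593559265136719), (106.87887573242188, 56.66737365722656), 89.43476867675781)
outl 21441.0 ((456.0814208984375, -62.010189056396484), (115.67305755615234, 65.89983367919922), 88.67079162597656)
outl 21550.0 ((483.0382080078125, 32.547672271728516), (67.8017807006836, 115.91383361816406), 88.7691650390625)
outl 21299.5 ((551.3966064453125, -88.67804718017578), (67.22655487060547, 116.169189453125), 88.05902862548828)
outl 21290.0 ((577.9567260742188, 6.296257019042969), (115.95304107666016, 67.23290252685547), 88.19581604003906)
slablabel [ 514.  -182.3   68.9   53.6   -1.8]
scanner top (array([ 0.46398788, -0.40351523,  0.13378891]), np.float64(0.001996052227470028))
[ 0.65799024 -0.32820253]
[ 0.61510389 -0.37890098]
[ 0.56938472 -0.34003409]
[ 0.61269005 -0.28564648]
0 0 [ 0.65479184 -0.32362449  0.07000127] 0.001126520081695333
2 2 [ 0.57140662 -0.34374974  0.03969182] 0.0019197360557443549
3 3 [ 0.61417054 -0.28882805  0.03896003] 0.00030657431008323713
pad (array([ 0.46025471, -0.39218605]), np.float64(0.11828505804994015), np.float64(0.11875044869797056), np.float64(-109.45389178493976), np.float64(159.66201031446062))
head edges [[ 0.50248153 -0.38791247]
 [ 0.44438749 -0.36479661]
 [ 0.42613562 -0.41335017]]
```

```bash
cat > p.py <<'E'
from h import *
def T_down(yaw): return Rn.from_euler('xyz',[-np.pi/2,0,np.radians(yaw)])
def plan(pos,rot=None):
    s=bot.state(); R=Rn.from_euler('xyz',s['tool_rot'])
    d=np.array(pos)-s['eef_pos']
    if rot is not None:
        rv=(R.inv()*rot).as_rotvec(); print('turn tool',np.round(rv,3))
        print('shift units AFTER turn',np.round(rot.inv().apply(d)/.05,2))
    print('shift units before turn',np.round(R.inv().apply(d)/.05,2))
    show(s)
def show(s=None):
    s=s or bot.state(); e=np.degrees(s['tool_rot'])
    print('t %.2f'%s['time_s'],'pos',np.round(s['eef_pos'],4),'rpy',np.round(e,1),'F',np.round(s['contact_force'],1),'w %.4f'%s['grip_width'],'q',np.round(s['joints'],2))
E
python3 -c "
from p import *
plan([.464,-.403,.235],T_down(-21))"
```

```text
turn tool [ 0.001 -0.087 -0.   ]
shift units AFTER turn [ 10.64  -0.2  -14.65]
shift units before turn [ 11.87  -0.18 -13.67]
t 0.10 pos [0.23   0.4715 0.225 ] rpy [-90.1   0.  -26. ] F [ 0.4 -0.   0.8] w 0.0854 q [ 1.12  0.13 -0.04  1.41  0.    1.57]
```

```bash
python3 -m crank '[{"translation":[0.2,-0.1,-0.25],"rotation":[0,0,0],"fingers":0},{"translation":[0.5,0,-0.58],"rotation":[0,0,0],"fingers":0},{"translation":[0.5,0,-0.58],"rotation":[0,0,0],"fingers":0},{"translation":[0.5,0,-0.58],"rotation":[0,0,0],"fingers":0},{"translation":[0.5,0,-0.58],"rotation":[0,0,0],"fingers":0},{"translation":[0.5,0,-0.58],"rotation":[0,0,0],"fingers":0},{"translation":[0.5,0,-0.58],"rotation":[0,0,0],"fingers":0},{"translation":[0.5,0,-0.58],"rotation":[0,0,0],"fingers":0},{"translation":[0.5,0,-0.58],"rotation":[0,0,0],"fingers":0},{"translation":[0.5,0,-0.58],"rotation":[0,0,0],"fingers":0},{"translation":[0.5,0,-0.58],"rotation":[0,0,0],"fingers":0},{"translation":[0.5,0,-0.58],"rotation":[0,0,0],"fingers":0}]' 20; python3 -c "
from p import *
plan([.464,-.403,.235],T_down(-21))"
```

```text
time_s: 1.6
eef_pos: [0.3404, 0.0472, 0.231]
tool_rot: [-1.571, -0.001, -0.454]
contact_force: [0.1, -0.2, 0.7]
grip_width: 0.0852
turn tool [-0.    -0.088  0.001]
shift units AFTER turn [ 5.53 -0.08 -7.52]
shift units before turn [ 6.17 -0.08 -7.01]
t 1.60 pos [0.3404 0.0472 0.231 ] rpy [-90.  -0. -26.] F [ 0.1 -0.2  0.7] w 0.0852 q [ 0.14 -0.22 -0.35  1.43 -0.    0.59]
```

```bash
python3 -m crank '[{"translation":[0.6,0,-0.7],"rotation":[0,-0.022,0],"fingers":0},{"translation":[0.6,0,-0.7],"rotation":[0,-0.022,0],"fingers":0},{"translation":[0.6,0,-0.7],"rotation":[0,-0.022,0],"fingers":0},{"translation":[0.6,0,-0.7],"rotation":[0,-0.022,0],"fingers":0},{"translation":[0.6,0,-0.7],"rotation":[0,0,0],"fingers":0},{"translation":[0.6,0,-0.7],"rotation":[0,0,0],"fingers":0},{"translation":[0.6,0,-0.7],"rotation":[0,0,0],"fingers":0},{"translation":[0.6,0,-0.7],"rotation":[0,0,0],"fingers":0},{"translation":[0.4,0,-0.6],"rotation":[0,0,0],"fingers":0},{"translation":[0.3,0,-0.4],"rotation":[0,0,0],"fingers":0},{"translation":[0,0,0],"rotation":[0,0,0],"fingers":0}]'; python3 -c "
from p import *
plan([.464,-.403,.105],T_down(-21))
t=snap('top','pics/t2.png'); crop(t,410,160,530,360,'pics/c5.png',3)
"
```

```text
time_s: 2.98
eef_pos: [0.4692, -0.362, 0.2302]
tool_rot: [-1.571, 0.001, -0.368]
contact_force: [0.1, 0.7, -0.9]
grip_width: 0.0854
turn tool [-0.    -0.001 -0.001]
shift units AFTER turn [ 0.2  2.5 -0.8]
shift units before turn [ 0.2  2.5 -0.8]
t 2.98 pos [ 0.4692 -0.362   0.2302] rpy [-90.    0.1 -21.1] F [ 0.1  0.7 -0.9] w 0.0854 q [-0.66  0.26  0.13  1.45 -0.   -0.29]
```

View pics/t2.png

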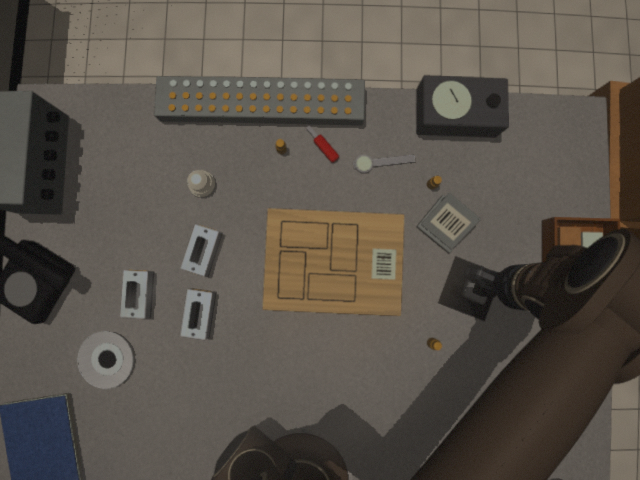

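```bash
python3 -m crank '[{"translation":[0.1,0,-0.4],"rotation":[0,0,0],"fingers":0},{"translation":[0.1,0,-0.4],"rotation":[0,0,0],"fingers":0},{"translation":[0,0.5,0],"rotation":[0,0,0],"fingers":0},{"translation":[0,0.5,0],"rotation":[0,0,0],"fingers":0},{"translation":[0,0.2,0],"rotation":[0,0,0],"fingers":0},{"translation":[0,0,0],"rotation":[0,0,0],"fingers":0}]'; python3 -c "
from p import *
plan([.464,-.403,.105],T_down(-21))
t=snap('side','pics/s3.png'); crop(t,200,260,400,470,'pics/c6.png',3)
t=snap('top','pics/t3.png'); crop(t,430,230,550,340,'pics/c7.png',5)
"
```

```text
time_s: 3.78
eef_pos: [0.4647, -0.4017, 0.1704]
tool_rot: [-1.57, 0.001, -0.366]
contact_force: [-0.4, 0.9, 0.8]
grip_width: 0.0854
turn tool [-0.     0.001 -0.001]
shift units AFTER turn [-0.    1.31 -0.03]
shift units before turn [-0.    1.31 -0.03]
t 3.77 pos [ 0.4647 -0.4017  0.1704] rpy [-90.    0.1 -21. ] F [-0.4  0.9  0.8] w 0.0854 q [-0.71  0.3   0.06  1.33 -0.   -0.35]
```

View pics/c6.png

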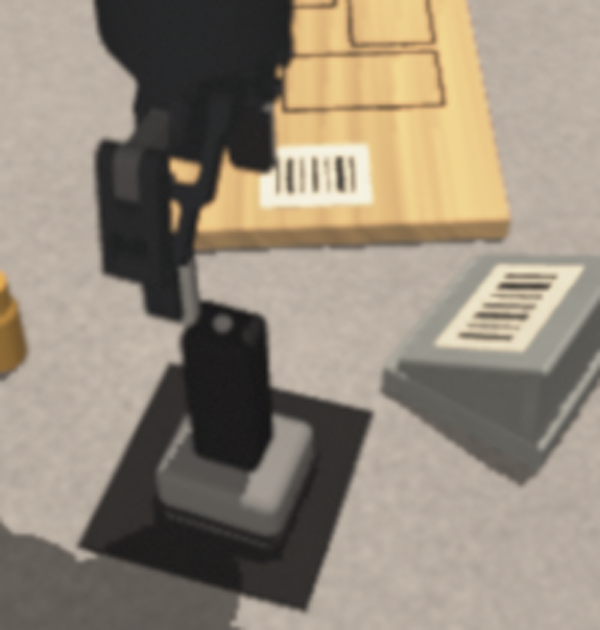

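View pics/c7.png

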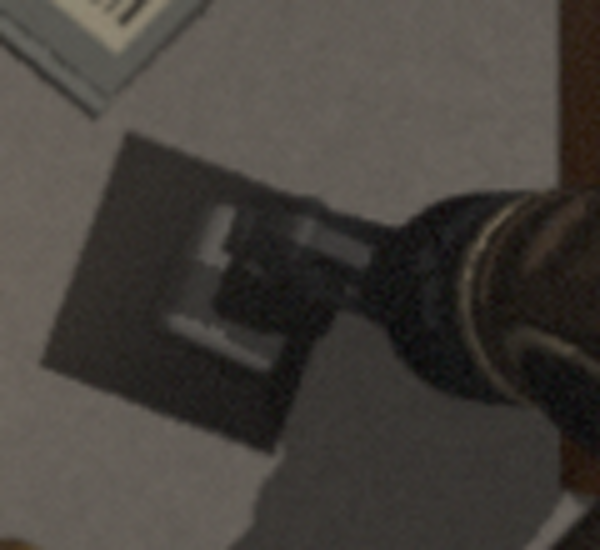

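```bash
python3 -m crank '[{"translation":[0,0.3,-0.03],"rotation":[0,0,0],"fingers":0},{"translation":[0,0.3,0],"rotation":[0,0,0],"fingers":0},{"translation":[0,0.3,0],"rotation":[0,0,0],"fingers":0},{"translation":[0,0.3,0],"rotation":[0,0,0],"fingers":0},{"translation":[0,0.1,0],"rotation":[0,0,0],"fingers":0},{"translation":[0,0,0],"rotation":[0,0,0],"fingers":0}]'; python3 -m crank '[{"translation":[0,0,0],"rotation":[0,0,0],"fingers":60},{"translation":[0,0,0],"rotation":[0,0,0],"fingers":100},{"translation":[0,0,0],"rotation":[0,0,0],"fingers":130},{"translation":[0,0,0],"rotation":[0,0,0],"fingers":160},{"translation":[0,0,0],"rotation":[0,0,0],"fingers":200},{"translation":[0,0,0],"rotation":[0,0,0],"fingers":255},{"translation":[0,0,0],"rotation":[0,0,0],"fingers":255},{"translation":[0,0,0],"rotation":[0,0,0],"fingers":255}]' 35; python3 -c "
from p import *
show()
t=snap('side','pics/s4.png'); crop(t,200,260,400,470,'pics/c8.png',3)
"
```

```text
time_s: 4.62
eef_pos: [0.4645, -0.4028, 0.1052]
tool_rot: [-1.571, 0.001, -0.366]
contact_force: [1.0, -0.6, 0.5]
grip_width: 0.0853
time_s: 5.62
eef_pos: [0.4647, -0.403, 0.106]
tool_rot: [-1.571, -0.001, -0.366]
contact_force: [-0.3, 1.1, 4.0]
grip_width: 0.0273
t 5.62 pos [ 0.4647 -0.403   0.106 ] rpy [-90.  -0. -21.] F [-0.3  1.1  4. ] w 0.0273 q [-0.71  0.32 -0.06  1.19  0.   -0.35]
```

View pics/c8.png

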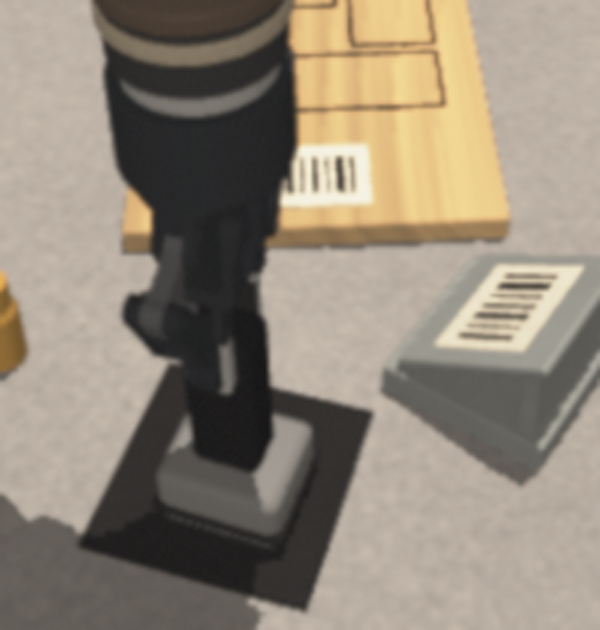

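```bash
python3 -m crank '[{"translation":[0,-0.2,0],"rotation":[0,0,0],"fingers":255},{"translation":[0,-0.4,0],"rotation":[0,0,0],"fingers":255},{"translation":[0,-0.6,0],"rotation":[0,0,0],"fingers":255},{"translation":[0,-0.6,0],"rotation":[0,0,0],"fingers":255},{"translation":[0,-0.6,0],"rotation":[0,0,0],"fingers":255},{"translation":[0,-0.4,0],"rotation":[0,0,0],"fingers":255},{"translation":[0,-0.2,0],"rotation":[0,0,0],"fingers":255}]'; cat >> p.py <<'E'
def docket():
    a=np.radians(-39); c,s=np.cos(np.pi/6),.5
    x=np.array([c*np.cos(a),c*np.sin(a),s]); n=np.array([-s*np.cos(a),-s*np.sin(a),c])
    return Rn.from_matrix(np.array([x,-n,np.cross(x,-n)]).T), np.array([.6133,-.3335,.053]), n
E
python3 -c "
from p import *
R,c,n=docket(); plan(c+.162*n,R); print(c+.162*n)
t=snap('side','pics/s5.png')"
```

```text
time_s: 6.55
eef_pos: [0.4646, -0.4032, 0.2568]
tool_rot: [-1.571, -0.001, -0.366]
contact_force: [0.3, -0.6, -2.6]
grip_width: 0.0277
turn tool [-0.082  0.308 -0.518]
shift units AFTER turn [-0.8   1.01  2.95]
shift units before turn [0.74 1.27 2.87]
t 6.55 pos [ 0.4646 -0.4032  0.2568] rpy [-90.  -0. -21.] F [ 0.3 -0.6 -2.6] w 0.0277 q [-0.71  0.31  0.25  1.52 -0.   -0.35]
[ 0.55035118 -0.28252505  0.19329612]
```

View pics/s5.png

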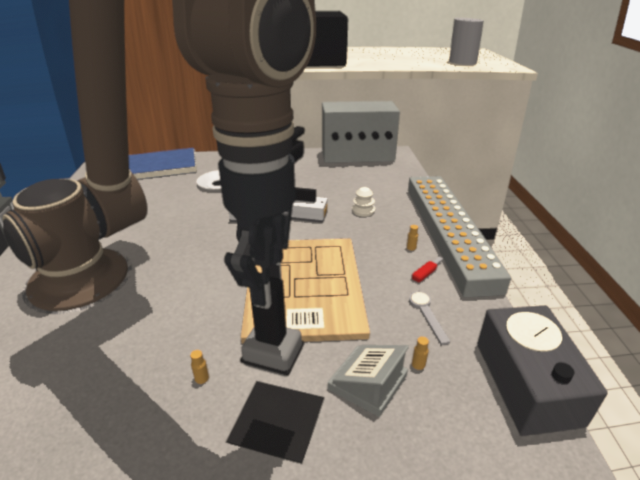

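```bash
python3 -m crank '[{"translation":[0.1,0,0.3],"rotation":[0,0,0],"fingers":255},{"translation":[0.14,0,0.5],"rotation":[0,0,0],"fingers":255},{"translation":[0.14,0,0.6],"rotation":[0,0,0],"fingers":255},{"translation":[0.14,0,0.6],"rotation":[0,0,0],"fingers":255},{"translation":[0.12,0,0.5],"rotation":[0,0,0],"fingers":255},{"translation":[0.1,0,0.37],"rotation":[-0.014,0.051,-0.086],"fingers":255},{"translation":[0,0,0],"rotation":[-0.014,0.051,-0.086],"fingers":255},{"translation":[0,0,0],"rotation":[-0.014,0.051,-0.086],"fingers":255},{"translation":[0,0,0],"rotation":[-0.014,0.051,-0.086],"fingers":255},{"translation":[0,0,0],"rotation":[-0.014,0.051,-0.086],"fingers":255},{"translation":[0,0,0],"rotation":[-0.014,0.051,-0.086],"fingers":255},{"translation":[0,0,0],"rotation":[0,0,0],"fingers":255}]'; 
python3 -c "
from p import *
R,c,n=docket(); plan(c+.162*n,R)"
```

```text
time_s: 8.1
eef_pos: [0.5486, -0.2799, 0.253]
tool_rot: [-1.574, -0.516, -0.676]
contact_force: [0.4, 0.0, -2.0]
grip_width: 0.0273
turn tool [ 0.001  0.004 -0.007]
shift units AFTER turn [-0.54  1.06 -0.02]
shift units before turn [-0.54  1.07 -0.02]
t 8.10 pos [ 0.5486 -0.2799  0.253 ] rpy [-90.2 -29.6 -38.7] F [ 0.4  0.  -2. ] w 0.0273 q [-0.41 -0.11 -0.34  0.84 -0.14  0.24]
```

```bash
python3 -m crank '[{"translation":[-0.18,0,0],"rotation":[0,0.004,-0.007],"fingers":255},{"translation":[-0.18,0.2,0],"rotation":[0,0,0],"fingers":255},{"translation":[-0.18,0.3,0],"rotation":[0,0,0],"fingers":255},{"translation":[0,0.3,0],"rotation":[0,0,0],"fingers":255},{"translation":[0,0.2,0],"rotation":[0,0,0],"fingers":255},{"translation":[0,0.06,0],"rotation":[0,0,0],"fingers":255},{"translation":[0,0,0],"rotation":[0,0,0],"fingers":255},{"translation":[0,0,0],"rotation":[0,0,0],"fingers":255}]'; 
python3 -c "
from p import *
R,c,n=docket(); plan(c+.162*n,R)
t=snap('side','pics/s6.png'); crop(t,200,200,440,420,'pics/c9.png',2.7)
t=snap('top','pics/t6.png'); crop(t,380,140,540,280,'pics/c10.png',4)"
```

```text
time_s: 9.1
eef_pos: [0.5533, -0.2845, 0.1971]
tool_rot: [-1.571, -0.529, -0.683]
contact_force: [-0.3, -0.1, -1.7]
grip_width: 0.0276
turn tool [ 0.001 -0.002  0.005]
shift units AFTER turn [-0.1   0.03 -0.01]
shift units before turn [-0.1   0.03 -0.01]
t 9.10 pos [ 0.5533 -0.2845  0.1971] rpy [-90.  -30.3 -39.1] F [-0.3 -0.1 -1.7] w 0.0276 q [-0.41 -0.09 -0.45  0.69 -0.14  0.24]
```

View pics/c9.png

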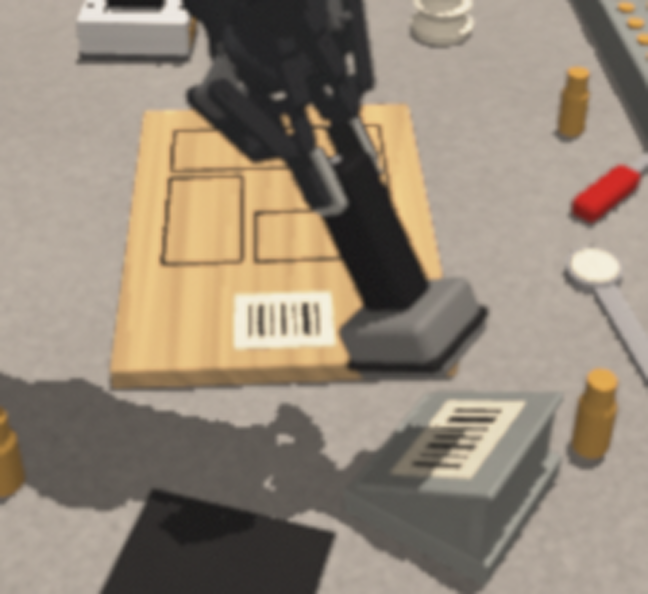

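View pics/c10.png

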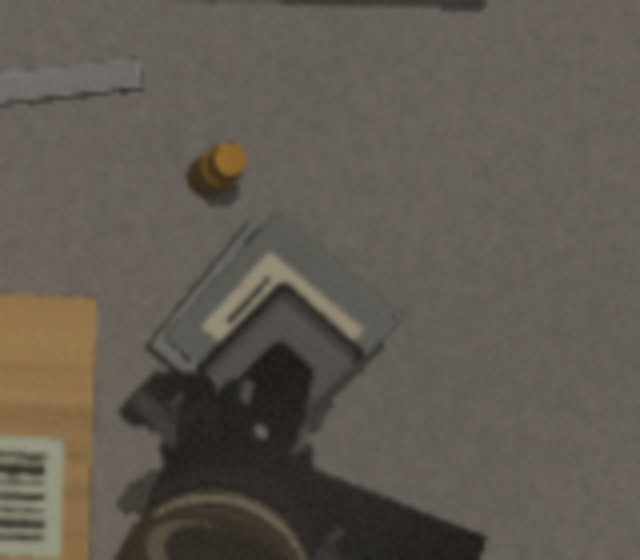

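```bash
cat > ov.py <<'E'
from p import *
def scan_overlay(f,off=.102):
    s=bot.state(); R=Rn.from_euler('xyz',s['tool_rot'])
    o=s['eef_pos']+R.apply([0,off,0]); return R,o
E
python3 - <<'E'
from ov import *
R,o=scan_overlay(0); RC,c,n=docket()
print('window',o,'axial dist',(o-c)@n,'lateral',np.linalg.norm((o-c)-((o-c)@n)*n),'ang',np.degrees(np.arccos(R.apply([0,-1,0])@n)))
for name,b,k,x0,y0 in (('side','pics/s6.png',2.7,200,200),('top','pics/t6.png',4,380,140)):
    im=cv2.imread(b); im=cv2.resize(im[y0:y0+220,x0:x0+240],None,fx=k,fy=k,interpolation=cv2.INTER_CUBIC)
    def dr(pts,col):
        P=np.array([(proj(name,p)-[x0,y0]+.5)*k for p in pts]); cv2.polylines(im,[np.int32(P)],True,col,1)
    dr([o+R.apply([a*.035,0,b_*.03]) for a,b_ in ((1,1),(1,-1),(-1,-1),(-1,1))],(0,255,0))
    dr([o+R.apply([a*.018,-.13,b_*.014]) for a,b_ in ((1,1),(1,-1),(-1,-1),(-1,1))],(0,255,255))
    dr([c+RC.apply([a*.03,0,b_*.035]) for a,b_ in ((1,1),(1,-1),(-1,-1),(-1,1))],(0,0,255))
    cv2.imwrite(f'pics/ov_{name}.png',im[:600,:800])
E
```

```text
window [ 0.59309425 -0.31690035  0.10902255] axial dist 0.06159160886947379 lateral 0.005368475697311006 ang 0.299794565039423
```

View pics/ov_side.png

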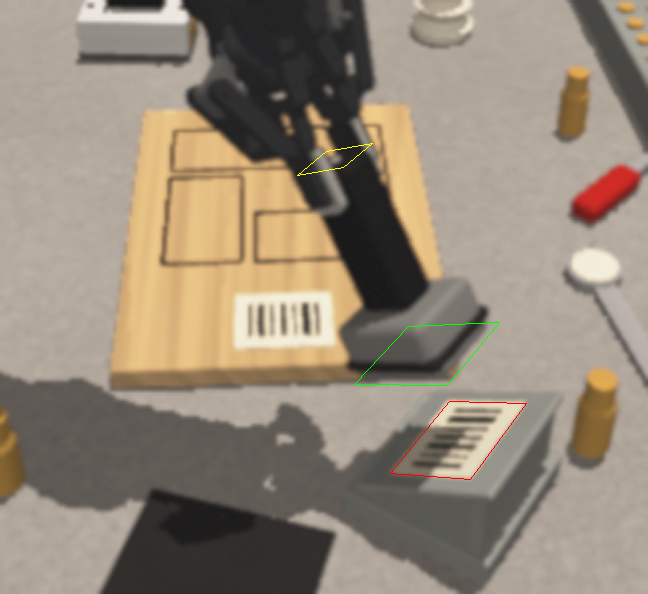

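View pics/ov_top.png

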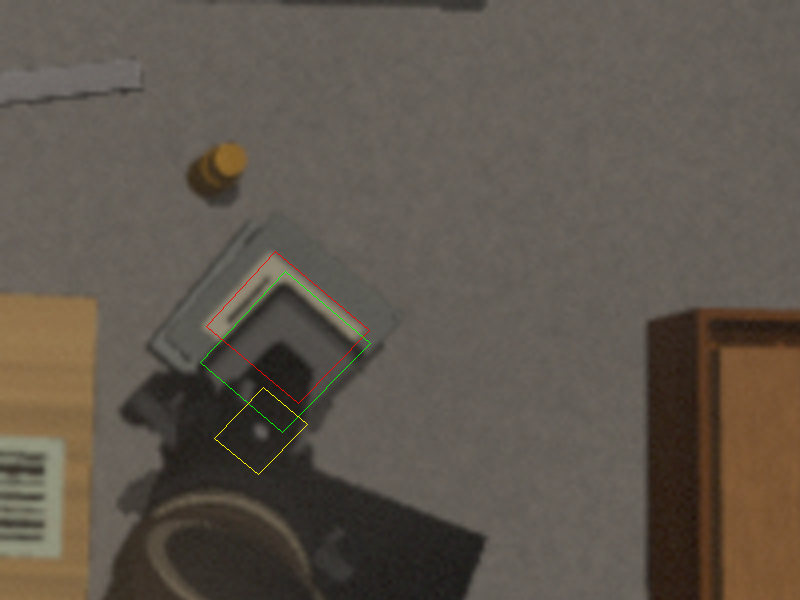

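```bash
python3 - <<'E'
from ov import *
R,o=scan_overlay(0)
print('pred top',o+R.apply([0,-.13,0]), proj('top',o+R.apply([0,-.13,0])), proj('side',o+R.apply([0,-.13,0])))
print(tri(444.9,247.6,324,260))
im=cv2.imread('pics/s6.png'); crop(im,300,230,400,345,'pics/c11.png',6)
# overlay on the standing scanner
R0=T_down(-21); o0=np.array([.464,-.4035,.004]); k=3.8;x0,y0=220,330
im=cv2.imread('pics/c4.png')
for z,col in ((0,(0,255,0)),(.008,(255,255,0)),(.13,(0,255,255))):
    a,b=(.035,.03) if z<.1 else (.018,.014)
    P=np.array([(proj('side',o0+R0.apply([i*a,-z,j*b]))-[x0,y0]+.5)*k for i,j in ((1,1),(1,-1),(-1,-1),(-1,1))]); cv2.polylines(im,[np.int32(P)],True,col,1)
cv2.imwrite('pics/ov2.png',im)
E
```

```text
pred top [ 0.54224163 -0.27550604  0.2212746 ] [444.7102211  247.40269303] [323.47201826 258.56230563]
(array([ 0.54248335, -0.27643314,  0.2192312 ]), np.float64(0.0009731267682632493))
```

View pics/ov2.png

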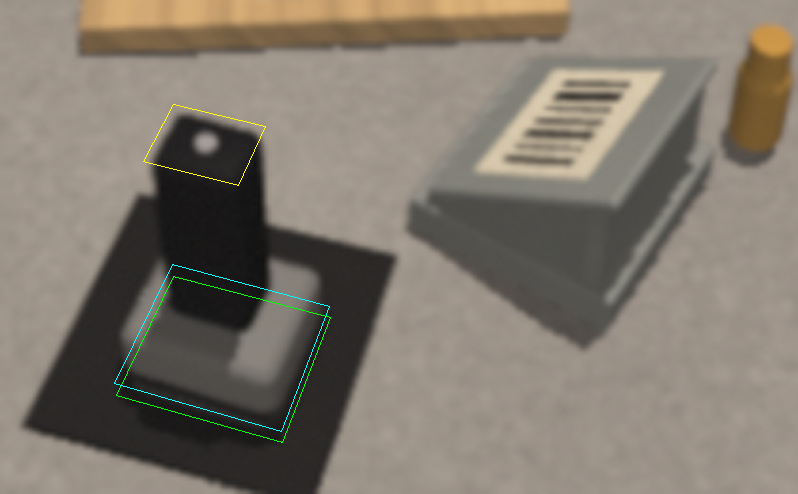

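View pics/c11.png

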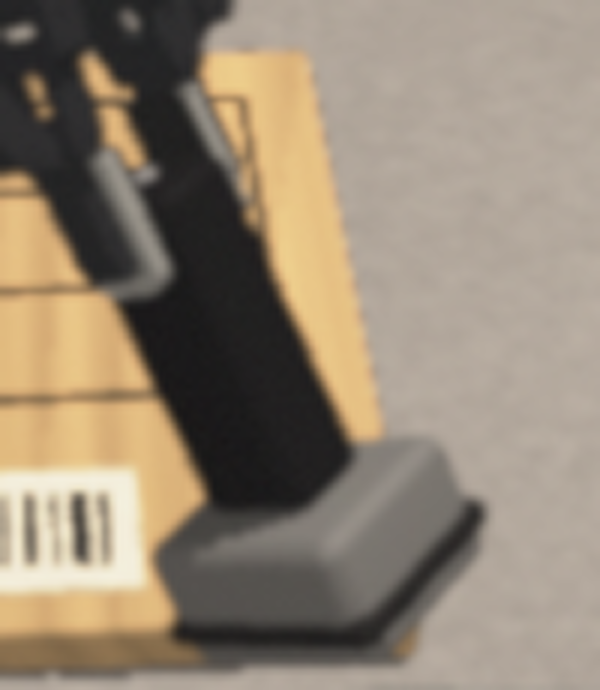

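```bash
python3 -m crank '[{"translation":[-0.1,0.03,0],"rotation":[0,0,0],"fingers":255},{"translation":[0,0,0],"rotation":[0,0,0],"fingers":255},{"translation":[0,0,0],"rotation":[0,0,0],"fingers":255},{"translation":[0,0,0],"rotation":[0,0,0],"fingers":255}]'; 
python3 -c "
from ov import *
R,o=scan_overlay(0); RC,c,n=docket(); plan(c+.162*n,RC); print(o, (o-c)@n)"
```

```text
time_s: 9.7
eef_pos: [0.5503, -0.2821, 0.1927]
tool_rot: [-1.571, -0.528, -0.683]
contact_force: [0.0, 0.9, -2.1]
grip_width: 0.0278
turn tool [ 0.001 -0.002  0.004]
shift units AFTER turn [ 0.01 -0.01 -0.01]
shift units before turn [ 0.01 -0.01 -0.01]
t 9.70 pos [ 0.5503 -0.2821  0.1927] rpy [-90.  -30.2 -39.1] F [ 0.   0.9 -2.1] w 0.0278 q [-0.41 -0.1  -0.47  0.69 -0.14  0.24]
[ 0.59015335 -0.31459318  0.10457166] 0.05960575666630182
```

Within 1 mm. Hold for more than 3 s.

```bash
python3 -m crank '[{"translation":[0,0,0],"rotation":[0,0,0],"fingers":255},{"translation":[0,0,0],"rotation":[0,0,0],"fingers":255},{"translation":[0,0,0],"rotation":[0,0,0],"fingers":255},{"translation":[0,0,0],"rotation":[0,0,0],"fingers":255},{"translation":[0,0,0],"rotation":[0,0,0],"fingers":255},{"translation":[0,0,0],"rotation":[0,0,0],"fingers":255},{"translation":[0,0,0],"rotation":[0,0,0],"fingers":255},{"translation":[0,0,0],"rotation":[0,0,0],"fingers":255},{"translation":[0,0,0],"rotation":[0,0,0],"fingers":255},{"translation":[0,0,0],"rotation":[0,0,0],"fingers":255},{"translation":[0,0,0],"rotation":[0,0,0],"fingers":255},{"translation":[0,0,0],"rotation":[0,0,0],"fingers":255}]'
python3 -m crank '[{"translation":[0,0,0],"rotation":[0,0,0],"fingers":255},{"translation":[0,0,0],"rotation":[0,0,0],"fingers":255},{"translation":[0,0,0],"rotation":[0,0,0],"fingers":255},{"translation":[0,0,0],"rotation":[0,0,0],"fingers":255},{"translation":[0,0,0],"rotation":[0,0,0],"fingers":255},{"translation":[0,0,0],"rotation":[0,0,0],"fingers":255},{"translation":[0,0,0],"rotation":[0,0,0],"fingers":255},{"translation":[0,0,0],"rotation":[0,0,0],"fingers":255},{"translation":[0,0,0],"rotation":[0,0,0],"fingers":255},{"translation":[0,0,0],"rotation":[0,0,0],"fingers":255},{"translation":[0,0,0],"rotation":[0,0,0],"fingers":255},{"translation":[0,0,0],"rotation":[0,0,0],"fingers":255}]'
python3 -m crank '[{"translation":[0,0,0],"rotation":[0,0,0],"fingers":255},{"translation":[0,0,0],"rotation":[0,0,0],"fingers":255},{"translation":[0,0,0],"rotation":[0,0,0],"fingers":255},{"translation":[0,0,0],"rotation":[0,0,0],"fingers":255},{"translation":[0,0,0],"rotation":[0,0,0],"fingers":255},{"translation":[0,0,0],"rotation":[0,0,0],"fingers":255},{"translation":[0,0,0],"rotation":[0,0,0],"fingers":255},{"translation":[0,0,0],"rotation":[0,0,0],"fingers":255}]'
python3 -c "
from p import *
plan([.464,-.403,.256],T_down(-21))
t=snap('top','pics/t7.png')
from m import sets
for o in sets(t): print(o[0],o[2])"
```

```text
time_s: 11.2
eef_pos: [0.5502, -0.2821, 0.1926]
tool_rot: [-1.571, -0.528, -0.683]
contact_force: [1.2, -0.8, -1.5]
grip_width: 0.0276
time_s: 12.7
eef_pos: [0.5502, -0.2821, 0.1925]
tool_rot: [-1.571, -0.528, -0.683]
contact_force: [0.1, -0.6, -2.1]
grip_width: 0.0276
time_s: 13.7
eef_pos: [0.5502, -0.2821, 0.1925]
tool_rot: [-1.571, -0.528, -0.683]
contact_force: [-0.5, 0.3, -2.9]
grip_width: 0.0274
turn tool [ 0.084 -0.309  0.523]
shift units AFTER turn [-0.74 -1.27 -2.88]
shift units before turn [ 0.8  -1.   -2.96]
t 13.70 pos [ 0.5502 -0.2821  0.1925] rpy [-90.  -30.2 -39.1] F [-0.5  0.3 -2.9] w 0.0274 q [-0.41 -0.1  -0.47  0.69 -0.14  0.24]
(111.0, 358.5) [278.1 443.2  94.9  71.2 -87.7]
(195.6925506591797, 314.0291748046875) [386.9 248.9 105.9  56.3  -6.7]
(592.5, 299.5) [ 4.397e+02 -6.735e+02  7.220e+01  4.200e+01 -3.000e-01]
(133.3538360595703, 293.8692626953125) [428.6 396.4 105.4  55.2  -1.5]
(592.5089111328125, 252.74969482421875) [ 549.1 -674.8   94.2   44.3    1.3]
(199.10000610351562, 249.70001220703125) [534.8 246.7 106.2  56.2 -16.2]
(445.1971130371094, 101.70600891113281) [ 901.8 -321.9   86.    53.7   18.5]
```

```bash
python3 -m crank '[{"translation":[0,-0.3,0],"rotation":[0,0,0],"fingers":255},{"translation":[0,-0.5,0],"rotation":[0,0,0],"fingers":255},{"translation":[0,-0.4,0],"rotation":[0,0,0],"fingers":255},{"translation":[0,0,0],"rotation":[0.014,-0.051,0.087],"fingers":255},{"translation":[0,0,0],"rotation":[0.014,-0.052,0.087],"fingers":255},{"translation":[0,0,0],"rotation":[0.014,-0.051,0.087],"fingers":255},{"translation":[0,0,0],"rotation":[0.014,-0.052,0.087],"fingers":255},{"translation":[0,0,0],"rotation":[0.014,-0.051,0.087],"fingers":255},{"translation":[0,0,0],"rotation":[0.014,-0.052,0.088],"fingers":255},{"translation":[0,0,0],"rotation":[0,0,0],"fingers":255}]'
python3 -c "
from p import *
plan([.464,-.4035,.106],T_down(-21))"
```

```text
time_s: 15.0
eef_pos: [0.528, -0.2638, 0.244]
tool_rot: [-1.571, 0.0, -0.367]
contact_force: [-0.1, 0.2, -2.5]
grip_width: 0.0274
turn tool [ 0.    -0.001 -0.   ]
shift units AFTER turn [-0.19  2.76 -3.07]
shift units before turn [-0.19  2.76 -3.07]
t 15.00 pos [ 0.528  -0.2638  0.244 ] rpy [-90.   0. -21.] F [-0.1  0.2 -2.5] w 0.0274 q [-0.46  0.25  0.16  1.47 -0.   -0.1 ]
```

```bash
python3 -m crank '[{"translation":[-0.03,0,-0.3],"rotation":[0,0,0],"fingers":255},{"translation":[-0.04,0,-0.6],"rotation":[0,0,0],"fingers":255},{"translation":[-0.04,0,-0.7],"rotation":[0,0,0],"fingers":255},{"translation":[-0.04,0,-0.7],"rotation":[0,0,0],"fingers":255},{"translation":[-0.04,0,-0.5],"rotation":[0,0,0],"fingers":255},{"translation":[0,0.3,-0.27],"rotation":[0,0,0],"fingers":255},{"translation":[0,0.6,0],"rotation":[0,0,0],"fingers":255},{"translation":[0,0.7,0],"rotation":[0,0,0],"fingers":255},{"translation":[0,0.6,0],"rotation":[0,0,0],"fingers":255},{"translation":[0,0.3,0],"rotation":[0,0,0],"fingers":255},{"translation":[0,0.1,0],"rotation":[0,0,0],"fingers":255},{"translation":[0,0,0],"rotation":[0,0,0],"fingers":255}]'
python3 -c "
from p import *
plan([.464,-.4035,.106],T_down(-21))
t=snap('side','pics/s8.png'); crop(t,200,260,400,470,'pics/c12.png',3)"
```

```text
time_s: 16.5
eef_pos: [0.4632, -0.4031, 0.1151]
tool_rot: [-1.571, -0.001, -0.366]
contact_force: [-0.2, -0.3, -2.0]
grip_width: 0.0277
turn tool [0.    0.    0.001]
shift units AFTER turn [ 0.02  0.18 -0.  ]
shift units before turn [ 0.02  0.18 -0.  ]
t 16.50 pos [ 0.4632 -0.4031  0.1151] rpy [-90.   -0.1 -21. ] F [-0.2 -0.3 -2. ] w 0.0277 q [-0.72  0.31 -0.05  1.21  0.   -0.35]
```

View pics/c12.png

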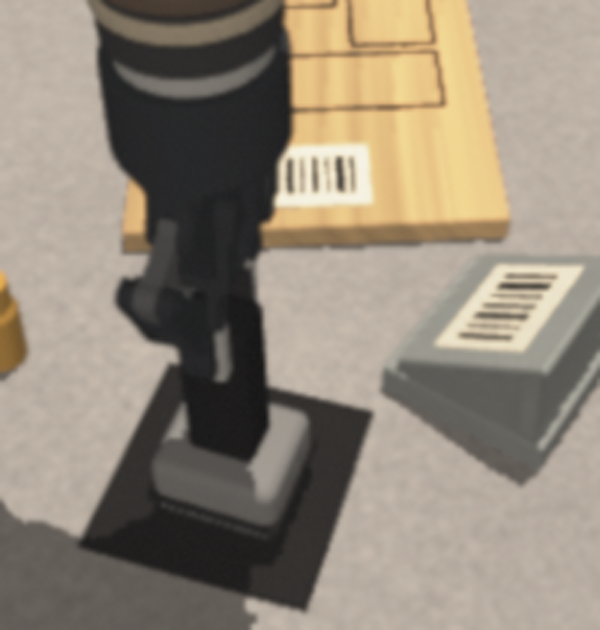

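```bash
python3 -m crank '[{"translation":[0,0.06,0],"rotation":[0,0,0],"fingers":255},{"translation":[0,0.06,0],"rotation":[0,0,0],"fingers":255},{"translation":[0,0.04,0],"rotation":[0,0,0],"fingers":255},{"translation":[0,0.03,0],"rotation":[0,0,0],"fingers":255},{"translation":[0,0,0],"rotation":[0,0,0],"fingers":255},{"translation":[0,0,0],"rotation":[0,0,0],"fingers":255}]'
python3 -c "
from p import *
show()"
```

```text
time_s: 17.3
eef_pos: [0.4632, -0.403, 0.106]
tool_rot: [-1.571, -0.002, -0.366]
contact_force: [-1.4, 2.5, 6.2]
grip_width: 0.0274
t 17.30 pos [ 0.4632 -0.403   0.106 ] rpy [-90.   -0.1 -21. ] F [-1.4  2.5  6.2] w 0.0274 q [-0.72  0.32 -0.06  1.19  0.   -0.35]
```

```bash
python3 -m crank '[{"translation":[0,0,0],"rotation":[0,0,0],"fingers":150},{"translation":[0,0,0],"rotation":[0,0,0],"fingers":100},{"translation":[0,0,0],"rotation":[0,0,0],"fingers":60},{"translation":[0,0,0],"rotation":[0,0,0],"fingers":40},{"translation":[0,-0.2,0],"rotation":[0,0,0],"fingers":20},{"translation":[0,-0.5,0],"rotation":[0,0,0],"fingers":0},{"translation":[0,-0.7,0],"rotation":[0,0,0],"fingers":0},{"translation":[0,-0.7,0],"rotation":[0,0,0],"fingers":0},{"translation":[0,-0.5,0],"rotation":[0,0,0],"fingers":0},{"translation":[0,-0.2,0],"rotation":[0,0,0],"fingers":0}]' 20
python3 -c "
from p import *
t=snap('side','pics/s9.png'); crop(t,200,260,400,470,'pics/c13.png',3)
plan([.535,.247,.24],T_down(-16.2))"
```

```text
time_s: 18.55
eef_pos: [0.4635, -0.4033, 0.2473]
tool_rot: [-1.572, -0.003, -0.366]
contact_force: [-1.3, -1.1, -0.9]
grip_width: 0.0856
turn tool [ 0.001 -0.084  0.003]
shift units AFTER turn [-2.25  0.15 12.89]
shift units before turn [-3.33  0.12 12.66]
t 18.60 pos [ 0.4634 -0.4034  0.2475] rpy [-90.1  -0.2 -21. ] F [0.1 0.7 0.7] w 0.0856 q [-0.72  0.3   0.22  1.49  0.   -0.35]
```

View pics/c13.png

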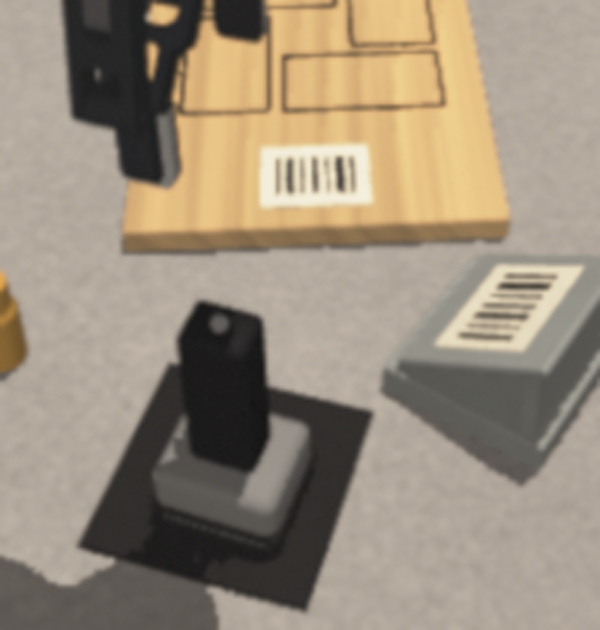

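```bash
python3 -m crank '[{"translation":[-0.1,0,0.3],"rotation":[0,0,0],"fingers":0},{"translation":[-0.15,0,0.6],"rotation":[0,0,0],"fingers":0},{"translation":[-0.2,0,0.75],"rotation":[0,0,0],"fingers":0},{"translation":[-0.2,0,0.75],"rotation":[0,0,0],"fingers":0},{"translation":[-0.2,0,0.75],"rotation":[0,0,0],"fingers":0},{"translation":[-0.2,0,0.75],"rotation":[0,0,0],"fingers":0},{"translation":[-0.2,0,0.75],"rotation":[0,0,0],"fingers":0},{"translation":[-0.2,0,0.75],"rotation":[0,0,0],"fingers":0},{"translation":[-0.2,0,0.75],"rotation":[0,0,0],"fingers":0},{"translation":[-0.2,0,0.75],"rotation":[0,0,0],"fingers":0},{"translation":[-0.2,0,0.75],"rotation":[0,0,0],"fingers":0},{"translation":[-0.2,0,0.75],"rotation":[0,0,0],"fingers":0}]' 20
python3 -m crank '[{"translation":[-0.2,0,0.75],"rotation":[0,-0.02,0],"fingers":50},{"translation":[-0.2,0,0.75],"rotation":[0,-0.02,0],"fingers":100},{"translation":[-0.2,0,0.75],"rotation":[0,-0.02,0],"fingers":100},{"translation":[-0.2,0,0.75],"rotation":[0,-0.024,0],"fingers":100},{"translation":[-0.1,0,0.5],"rotation":[0,0,0],"fingers":100},{"translation":[0,0,0],"rotation":[0,0,0],"fingers":100}]'
python3 -c "
from p import *
from m import sets
t=snap('top','pics/t10.png')
for o in sets(t): print(o[0],o[2])
s=snap('side','pics/s10.png')
plan([.535,.247,.15],T_down(-16.2))"
```

```text
time_s: 20.1
eef_pos: [0.5071, 0.0314, 0.2435]
tool_rot: [-1.571, 0.002, -0.366]
contact_force: [0.6, 0.4, 0.1]
grip_width: 0.0853
time_s: 20.85
eef_pos: [0.5209, 0.2114, 0.2431]
tool_rot: [-1.572, 0.002, -0.279]
contact_force: [0.7, -0.0, -0.7]
grip_width: 0.0516
(195.64495849609375, 314.0214538574219) [386.9 248.9 107.4  57.5  -6.5]
(383.5, 263.5) [ 513.5 -179.1   66.2   48.4    0.8]
(592.9548950195312, 274.4813232421875) [ 4.991e+02 -6.756e+02  1.952e+02  4.710e+01  2.000e-01]
(451.5, 99.5) [ 907.1 -337.5   89.6   86.5  -88. ]
turn tool [ 0.001  0.001 -0.001]
shift units AFTER turn [0.05 1.88 0.79]
shift units before turn [0.06 1.88 0.8 ]
t 20.95 pos [0.5213 0.2096 0.2438] rpy [-90.1   0.1 -16.1] F [-0.1  0.6  0.7] w 0.0521 q [ 0.38  0.2   0.09  1.46 -0.    0.66]
```

View pics/s10.png

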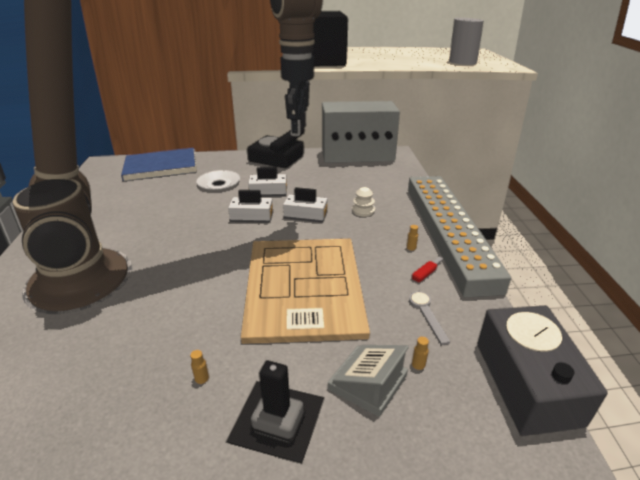

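```bash
python3 -m crank '[{"translation":[0.05,0,0.4],"rotation":[0,0,0],"fingers":100},{"translation":[0,0.4,0.4],"rotation":[0,0,0],"fingers":100},{"translation":[0,0.6,0],"rotation":[0,0,0],"fingers":100},{"translation":[0,0.6,0],"rotation":[0,0,0],"fingers":100},{"translation":[0,0.5,0],"rotation":[0,0,0],"fingers":100},{"translation":[0,0.2,0],"rotation":[0,0,0],"fingers":100},{"translation":[0,0,0],"rotation":[0,0,0],"fingers":100}]'
python3 -c "
from p import *
plan([.535,.247,.076],T_down(-16.2))
s=snap('side','pics/s11.png')
print(proj('side',[.535,.247,.081]),proj('top',[.535,.247,.081]))
crop(s,220,120,360,230,'pics/c14.png',5)
t=snap('top','pics/t11.png'); crop(t,150,200,270,300,'pics/c15.png',5)"
```

```text
time_s: 21.82
eef_pos: [0.5355, 0.2474, 0.1288]
tool_rot: [-1.572, 0.001, -0.282]
contact_force: [-0.1, 0.4, 1.1]
grip_width: 0.0517
turn tool [ 0.001  0.    -0.001]
shift units AFTER turn [-0.01  1.06 -0.01]
shift units before turn [-0.01  1.06 -0.01]
t 21.82 pos [0.5355 0.2474 0.1288] rpy [-90.1   0.1 -16.2] F [-0.1  0.4  1.1] w 0.0517 q [ 0.43  0.26 -0.08  1.23 -0.    0.72]
[304.76269008 187.54932729] [195.42358601 248.64894469]
```

View pics/c14.png

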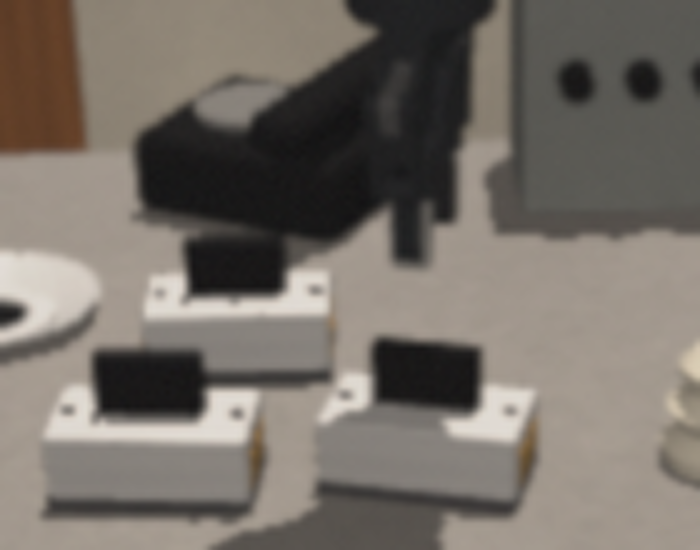

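View pics/c15.png

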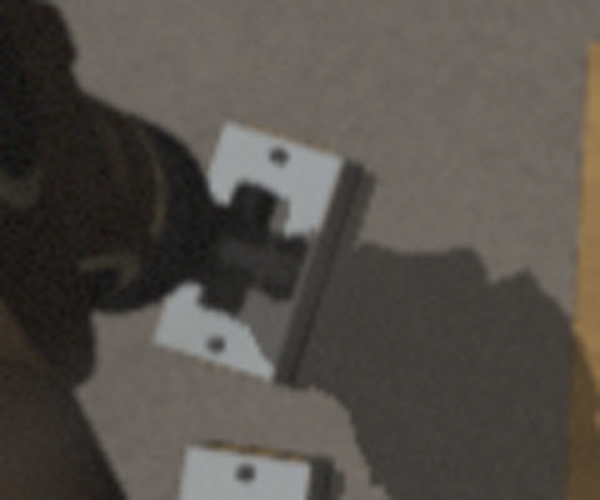

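```bash
python3 -m crank '[{"translation":[0,0.3,0],"rotation":[0,0,0],"fingers":100},{"translation":[0,0.4,0],"rotation":[0,0,0],"fingers":100},{"translation":[0,0.24,0],"rotation":[0,0,0],"fingers":130},{"translation":[0,0.1,0],"rotation":[0,0,0],"fingers":160},{"translation":[0,0,0],"rotation":[0,0,0],"fingers":180},{"translation":[0,0,0],"rotation":[0,0,0],"fingers":190},{"translation":[0,0,0],"rotation":[0,0,0],"fingers":195}]' 10
python3 -c "
from p import *
show()"
```

```text
time_s: 22.8
eef_pos: [0.5362, 0.2475, 0.0785]
tool_rot: [-1.57, -0.001, -0.282]
contact_force: [-0.8, -0.3, -0.2]
grip_width: 0.0203
t 22.80 pos [0.5362 0.2475 0.0785] rpy [-90.   -0.1 -16.2] F [-0.8 -0.3 -0.2] w 0.0203 q [ 0.43  0.28 -0.17  1.12 -0.    0.71]
```

```bash
python3 -m crank '[{"translation":[0,0.04,0],"rotation":[0,0,0],"fingers":201},{"translation":[0,0,0],"rotation":[0,0,0],"fingers":206},{"translation":[0,0,0],"rotation":[0,0,0],"fingers":210},{"translation":[0,0,0],"rotation":[0,0,0],"fingers":213}]' 10
python3 -c "
from p import *
show()"
python3 -m crank '[{"translation":[0,0,0],"rotation":[0,0,0],"fingers":216},{"translation":[0,0,0],"rotation":[0,0,0],"fingers":216}]' 10
python3 -m crank '[{"translation":[0,0,0],"rotation":[0,0,0],"fingers":219},{"translation":[0,0,0],"rotation":[0,0,0],"fingers":219}]' 10
python3 -m crank '[{"translation":[0,0,0],"rotation":[0,0,0],"fingers":222},{"translation":[0,0,0],"rotation":[0,0,0],"fingers":222}]' 10
```

```text
time_s: 23.3
eef_pos: [0.5359, 0.2474, 0.0759]
tool_rot: [-1.571, -0.0, -0.282]
contact_force: [0.0, 0.6, -0.3]
grip_width: 0.0139
t 23.30 pos [0.5359 0.2474 0.0759] rpy [-90.   -0.  -16.2] F [ 0.   0.6 -0.3] w 0.0139 q [ 0.43  0.29 -0.17  1.11 -0.    0.71]
time_s: 23.55
eef_pos: [0.5359, 0.2474, 0.0759]
tool_rot: [-1.571, -0.0, -0.282]
contact_force: [-0.4, 0.1, -0.1]
grip_width: 0.0132
time_s: 23.8
eef_pos: [0.5359, 0.2473, 0.0759]
tool_rot: [-1.571, -0.0, -0.282]
contact_force: [0.7, -0.5, 0.1]
grip_width: 0.0122
time_s: 24.05
eef_pos: [0.5359, 0.2474, 0.0759]
tool_rot: [-1.571, -0.0, -0.282]
contact_force: [0.2, 0.2, 0.3]
grip_width: 0.011
```

```bash
python3 -c "
from p import *
s=snap('side','pics/s12.png'); crop(s,220,120,360,230,'pics/c16.png',5)
t=snap('top','pics/t12.png'); crop(t,150,200,270,300,'pics/c17.png',5)"
```

```text
(no output)
```

View pics/c16.png

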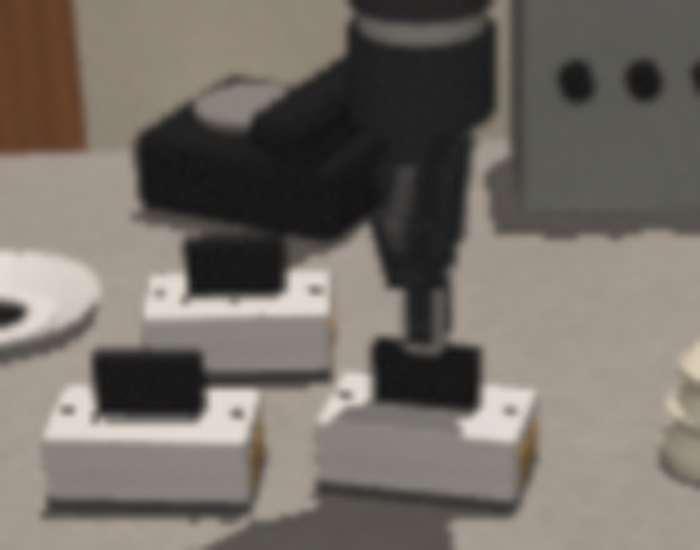

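View pics/c17.png

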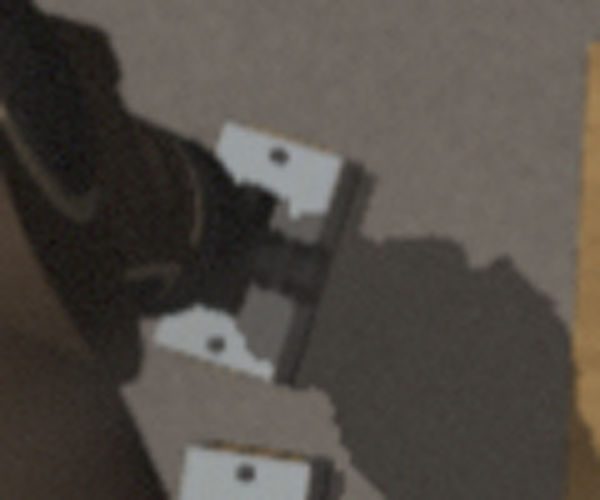

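```bash
python3 -c "
from p import *
f=lambda p:(proj('side',p)-[220,120]+.5)*5
R=T_down(-16.2)
for z in (.104,.112,.128): print('open near tip',z,f(np.array([.5355,.2474,z])+R.apply([0,0,-.026])))
for z in (.051,.06,.07,.076,.081): print('closed near',z,f(np.array([.5359,.2474,z])+R.apply([0,0,-.010])))
print('grip top edge', [f(np.array([.535,.247,.081])+R.apply([a,0,b])) for a in(-.03,.03) for b in (-.007,.007)])
print('grip foot', [f(np.array([.535,.247,.045])+R.apply([a,0,b])) for a in(-.03,.03) for b in (-.007,.007)])
"
```

```text
open near tip 0.104 [414.56780557 321.74799166]
open near tip 0.112 [414.25367236 307.68632798]
open near tip 0.128 [413.62089766 279.25721819]
closed near 0.051 [424.53080667 398.50153578]
closed near 0.06 [424.22545138 383.52750218]
closed near 0.07 [423.88421905 366.74889221]
closed near 0.076 [423.67849522 356.61004542]
closed near 0.081 [423.50649487 348.11967832]
grip top edge [array([368.31634   , 340.78573088]), array([375.04890509, 329.39240185]), array([478.57721134, 351.34396906]), array([484.28586742, 339.74782978])]
grip foot [array([370.41754542, 400.81234975]), array([377.01926217, 389.01625488]), array([478.91629595, 411.7586243 ]), array([484.5293487 , 399.75463656])]
```

```bash
python3 -c "
from p import *
f=lambda p:(proj('top',p)-[150,200]+.5)*5
R=T_down(-16.2)
for z in (.051,.08,.1): print('tcp line',z,f(np.array([.5359,.2474,z])), 'near',f(np.array([.5359,.2474,z])+R.apply([0,0,-.020])))
g=lambda p:(proj('side',p)-[200,260]+.5)*3
R=T_down(-21)
for z in (.081,.09,.1,.11): print('scan near tip',z,g(np.array([.4647,-.403,z])+R.apply([0,0,-.018])))
"; python3 - <<'E'
import cv2
im=cv2.imread('pics/s12.png'); cv2.imwrite('pics/c18.png',cv2.resize(im[150:230,270:350],None,fx=7.5,fy=7.5,interpolation=cv2.INTER_CUBIC)*1)
im=cv2.imread('pics/c18.png'); cv2.imwrite('pics/c18.png',cv2.convertScaleAbs(im,alpha=2.5,beta=0))
E
```

```text
tcp line 0.051 [243.52463587 247.51678205] near [284.44252911 260.70084697]
tcp line 0.08 [229.31975732 243.84810332] near [271.23114756 257.35709981]
tcp line 0.1 [219.10715047 241.20980336] near [261.7318561  254.95226671]
scan near tip 0.081 [216.42207608 425.97295782]
scan near tip 0.09 [215.14481339 414.05628558]
scan near tip 0.1 [213.70240739 400.55419431]
scan near tip 0.11 [212.2350361  386.76974893]
```

View pics/c18.png

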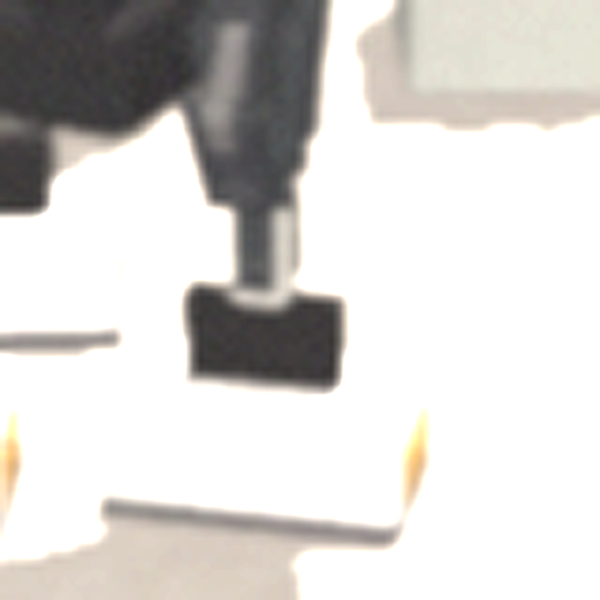

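```bash
python3 -m crank '[{"translation":[0,0,0],"rotation":[0,0,0],"fingers":190},{"translation":[0,0,0],"rotation":[0,0,0],"fingers":150},{"translation":[0,0,0],"rotation":[0,0,0],"fingers":130},{"translation":[0,0.15,0],"rotation":[0,0,0],"fingers":130},{"translation":[0,0.15,0],"rotation":[0,0,0],"fingers":130},{"translation":[0,0,0],"rotation":[0,0,0],"fingers":130}]'
python3 -c "
from p import *
show()
s=snap('side','pics/s13.png'); s=cv2.convertScaleAbs(s,alpha=2.2); crop(s,260,140,360,230,'pics/c19.png',6.5)"
```

```text
time_s: 24.9
eef_pos: [0.5352, 0.247, 0.0597]
tool_rot: [-1.572, 0.001, -0.282]
contact_force: [-0.1, -0.1, 0.4]
grip_width: 0.0415
t 24.90 pos [0.5352 0.247  0.0597] rpy [-90.1   0.1 -16.2] F [-0.1 -0.1  0.4] w 0.0415 q [ 0.43  0.3  -0.2   1.08 -0.    0.71]
```

View pics/c19.png

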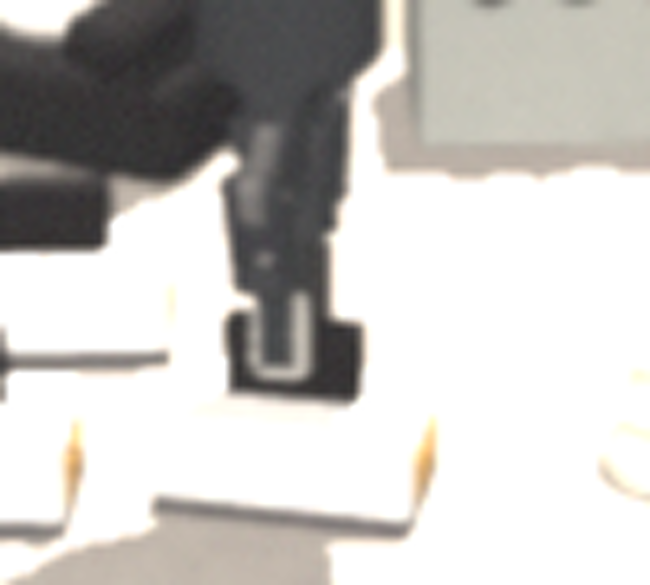

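```bash
python3 -c "
from p import *
f=lambda p:(proj('side',p)-[260,140]+.5)*6.5
R=T_down(-16.2)
for z in (.045,.055,.065,.075): print(z,f(np.array([.5352,.247,z])+R.apply([0,0,-.025])))
"
```

```text
0.045 [281.78200556 418.44474532]
0.055 [281.28905415 396.76315476]
0.065 [280.79303982 374.88566315]
0.075 [280.29396129 352.81043071]
```

```bash
python3 -m crank '[{"translation":[0,0.12,0],"rotation":[0,0,0],"fingers":160},{"translation":[0,0,0],"rotation":[0,0,0],"fingers":190},{"translation":[0,0,0],"rotation":[0,0,0],"fingers":200},{"translation":[0,0,0],"rotation":[0,0,0],"fingers":206},{"translation":[0,0,0],"rotation":[0,0,0],"fingers":210},{"translation":[0,0,0],"rotation":[0,0,0],"fingers":213},{"translation":[0,0,0],"rotation":[0,0,0],"fingers":213}]' 10
python3 -m crank '[{"translation":[0,0,0],"rotation":[0,0,0],"fingers":217},{"translation":[0,0,0],"rotation":[0,0,0],"fingers":217}]' 10
python3 -m crank '[{"translation":[0,0,0],"rotation":[0,0,0],"fingers":222},{"translation":[0,0,0],"rotation":[0,0,0],"fingers":222}]' 10
python3 -c "
from p import *
show()
s=snap('side','pics/s14.png'); s=cv2.convertScaleAbs(s,alpha=2.2); crop(s,260,140,360,230,'pics/c20.png',6.5)"
```

```text
time_s: 25.82
eef_pos: [0.5359, 0.247, 0.0551]
tool_rot: [-1.571, -0.0, -0.283]
contact_force: [-1.7, -1.7, 1.6]
grip_width: 0.0142
time_s: 26.08
eef_pos: [0.5359, 0.2474, 0.0548]
tool_rot: [-1.571, -0.0, -0.282]
contact_force: [-0.7, -2.7, 1.4]
grip_width: 0.0136
time_s: 26.32
eef_pos: [0.5359, 0.2474, 0.0549]
tool_rot: [-1.571, -0.0, -0.282]
contact_force: [-0.5, -1.6, 1.0]
grip_width: 0.0135
t 26.32 pos [0.5359 0.2474 0.0549] rpy [-90.   -0.  -16.2] F [-0.5 -1.6  1. ] w 0.0135 q [ 0.43  0.3  -0.2   1.07  0.    0.71]
```

View pics/c20.png

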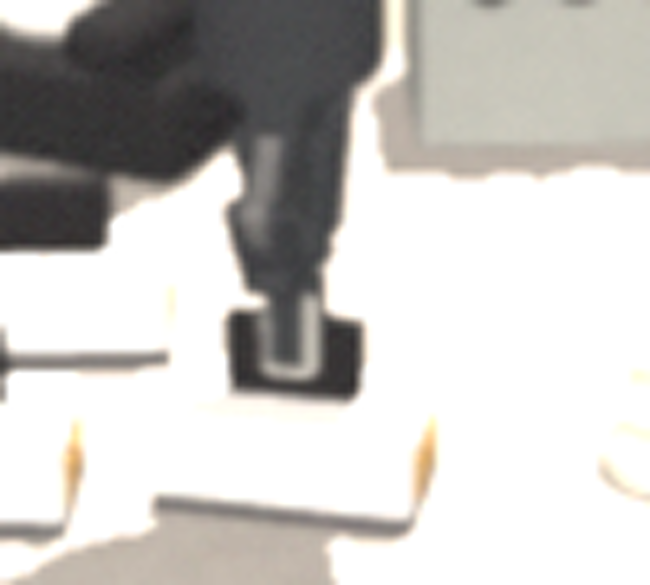

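```bash
python3 -m crank '[{"translation":[0,-0.1,0],"rotation":[0,0,0],"fingers":222},{"translation":[0,-0.2,0],"rotation":[0,0,0],"fingers":222},{"translation":[0,-0.3,0],"rotation":[0,0,0],"fingers":222},{"translation":[0,-0.4,0],"rotation":[0,0,0],"fingers":222},{"translation":[0,0,0],"rotation":[0,0,0],"fingers":222},{"translation":[0,0,0],"rotation":[0,0,0],"fingers":222}]' 10
python3 -c "
from p import *
show()
s=snap('side','pics/s15.png'); s=cv2.convertScaleAbs(s,alpha=1.6); crop(s,220,120,360,230,'pics/c21.png',5)"
```

```text
time_s: 27.12
eef_pos: [0.5359, 0.2474, 0.1048]
tool_rot: [-1.571, -0.0, -0.282]
contact_force: [-0.6, -0.2, -3.1]
grip_width: 0.0138
t 27.12 pos [0.5359 0.2474 0.1048] rpy [-90.   -0.  -16.2] F [-0.6 -0.2 -3.1] w 0.0138 q [ 0.43  0.27 -0.12  1.17 -0.    0.71]
```

View pics/c21.png

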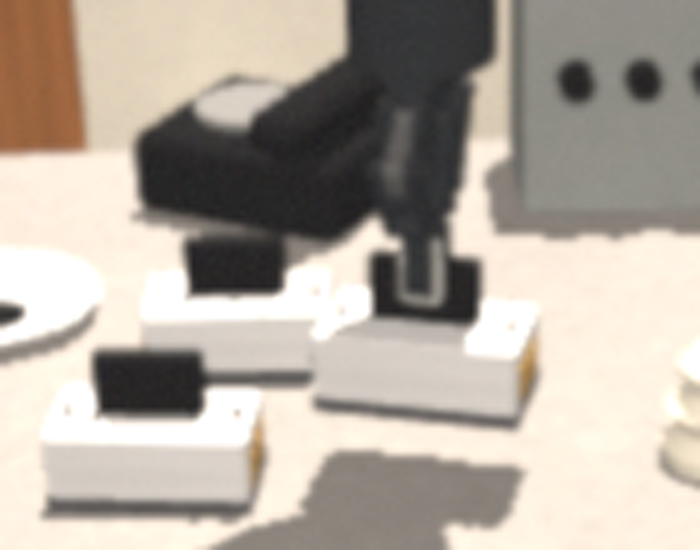

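```bash
python3 -m crank '[{"translation":[0,-0.3,0],"rotation":[0,0.06,0],"fingers":222},{"translation":[0,-0.5,0],"rotation":[0,0.12,0],"fingers":222},{"translation":[0,-0.4,0],"rotation":[0,0.12,0],"fingers":222},{"translation":[0,0,0],"rotation":[0,0.12,0],"fingers":222},{"translation":[0,0,0],"rotation":[0,0.12,0],"fingers":222},{"translation":[0,0,0],"rotation":[0,0.12,0],"fingers":222},{"translation":[0,0,0],"rotation":[0,0.12,0],"fingers":222},{"translation":[0,0,0],"rotation":[0,0.12,0],"fingers":222},{"translation":[0,0,0],"rotation":[0,0.12,0],"fingers":222},{"translation":[0,0,0],"rotation":[0,0.12,0],"fingers":222},{"translation":[0,0,0],"rotation":[0,0.12,0],"fingers":222},{"translation":[0,0,0],"rotation":[0,0.05,0],"fingers":222}]' 10
python3 -c "
from p import *
plan([.578,.006,.165],T_down(-91.2))"
```

```text
time_s: 28.68
eef_pos: [0.5354, 0.2472, 0.1638]
tool_rot: [-1.572, -0.001, -1.595]
contact_force: [-0.2, 0.2, -3.3]
grip_width: 0.014
turn tool [ 0.001 -0.003  0.001]
shift units AFTER turn [ 4.8  -0.02  0.95]
shift units before turn [ 4.8  -0.02  0.97]
t 28.68 pos [0.5354 0.2472 0.1638] rpy [-90.1  -0.  -91.4] F [-0.2  0.2 -3.3] w 0.0140 q [ 0.43  0.26 -0.02  1.3  -0.    2.03]
```

```bash
python3 -m crank '[{"translation":[0.2,0,0.05],"rotation":[0,0,0],"fingers":222},{"translation":[0.4,0,0.1],"rotation":[0,0,0],"fingers":222},{"translation":[0.6,0,0.1],"rotation":[0,0,0],"fingers":222},{"translation":[0.6,0,0.1],"rotation":[0,0,0],"fingers":222},{"translation":[0.6,0,0.1],"rotation":[0,0,0],"fingers":222},{"translation":[0.6,0,0.1],"rotation":[0,0,0],"fingers":222},{"translation":[0.6,0,0.1],"rotation":[0,0,0],"fingers":222},{"translation":[0.6,0,0.1],"rotation":[0,0,0],"fingers":222},{"translation":[0.4,0,0.1],"rotation":[0,0,0],"fingers":222},{"translation":[0.2,0,0.1],"rotation":[0,0,0],"fingers":222},{"translation":[0,0,0],"rotation":[0,0,0],"fingers":222},{"translation":[0,0,0],"rotation":[0,0,0],"fingers":222}]' 10
python3 -c "
from p import *
plan([.578,.006,.083],T_down(-91.2))"
```

```text
time_s: 30.18
eef_pos: [0.5781, 0.0071, 0.1648]
tool_rot: [-1.571, 0.0, -1.592]
contact_force: [-0.9, 0.6, -2.9]
grip_width: 0.0139
turn tool [ 0.  0. -0.]
shift units AFTER turn [ 0.02  1.64 -0.  ]
shift units before turn [ 0.02  1.64 -0.  ]
t 30.18 pos [0.5781 0.0071 0.1648] rpy [-90.    0.  -91.2] F [-0.9  0.6 -2.9] w 0.0139 q [ 0.01  0.23 -0.04  1.29  0.    1.6 ]
```

```bash
python3 -m crank '[{"translation":[0.02,0.3,0],"rotation":[0,0,0],"fingers":222},{"translation":[0,0.4,0],"rotation":[0,0,0],"fingers":222},{"translation":[0,0.4,0],"rotation":[0,0,0],"fingers":222},{"translation":[0,0.3,0],"rotation":[0,0,0],"fingers":222},{"translation":[0,0.2,0],"rotation":[0,0,0],"fingers":222},{"translation":[0,0,0],"rotation":[0,0,0],"fingers":222},{"translation":[0,0,0],"rotation":[0,0,0],"fingers":222}]' 10
python3 -c "
from p import *
plan([.578,.006,.073],T_down(-91.2))
s=snap('side','pics/s16.png'); s=cv2.convertScaleAbs(s,alpha=1.3); crop(s,230,200,390,340,'pics/c22.png',4.2)
t=snap('top','pics/t16.png'); t=cv2.convertScaleAbs(t,alpha=1.6); crop(t,255,200,415,320,'pics/c23.png',5)"
```

```text
time_s: 31.05
eef_pos: [0.5787, 0.0054, 0.0855]
tool_rot: [-1.57, 0.0, -1.592]
contact_force: [0.4, -0.2, -2.8]
grip_width: 0.0136
turn tool [-0.001 -0.001 -0.   ]
shift units AFTER turn [-0.01  0.25 -0.01]
shift units before turn [-0.01  0.25 -0.01]
t 31.05 pos [0.5787 0.0054 0.0855] rpy [-89.9   0.  -91.2] F [ 0.4 -0.2 -2.8] w 0.0136 q [ 0.01  0.26 -0.19  1.12 -0.    1.6 ]
```

View pics/c22.png

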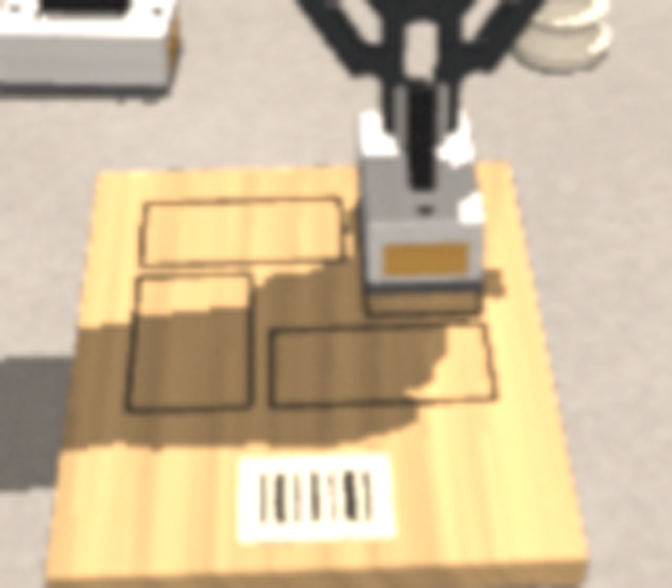

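View pics/c23.png

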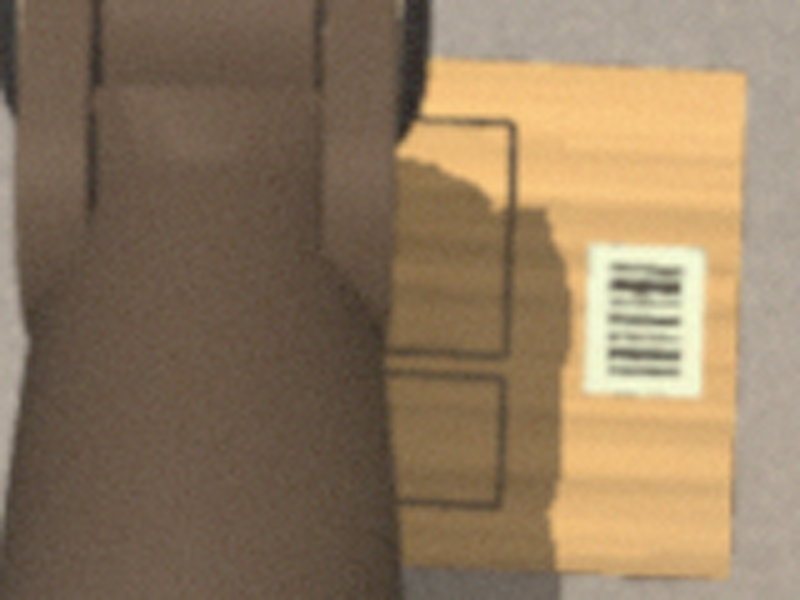

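```bash
python3 -m crank '[{"translation":[0,0.08,0],"rotation":[0,0,0],"fingers":222},{"translation":[0,0.07,0],"rotation":[0,0,0],"fingers":222},{"translation":[0,0.05,0],"rotation":[0,0,0],"fingers":222},{"translation":[0,0.03,0],"rotation":[0,0,0],"fingers":222},{"translation":[0,0.02,0],"rotation":[0,0,0],"fingers":222},{"translation":[0,0,0],"rotation":[0,0,0],"fingers":222}]' 10
python3 -c "
from p import *
show()"
```

```text
time_s: 31.9
eef_pos: [0.5781, 0.0054, 0.0729]
tool_rot: [-1.57, 0.0, -1.592]
contact_force: [-2.4, -0.0, 1.4]
grip_width: 0.0135
t 31.90 pos [0.5781 0.0054 0.0729] rpy [-90.    0.  -91.2] F [-2.4 -0.   1.4] w 0.0135 q [ 0.01  0.27 -0.21  1.1   0.    1.6 ]
```

```bash
python3 -m crank '[{"translation":[0,0,0],"rotation":[0,0,0],"fingers":212},{"translation":[0,0,0],"rotation":[0,0,0],"fingers":200},{"translation":[0,0,0],"rotation":[0,0,0],"fingers":170},{"translation":[0,0,0],"rotation":[0,0,0],"fingers":140},{"translation":[0,-0.2,0],"rotation":[0,0,0],"fingers":120},{"translation":[0,-0.5,0],"rotation":[0,0,0],"fingers":100},{"translation":[0,-0.6,0],"rotation":[0,0,0],"fingers":100},{"translation":[0,-0.6,0],"rotation":[0,0,0],"fingers":100},{"translation":[0,-0.3,0],"rotation":[0,0,0],"fingers":100},{"translation":[0,0,0],"rotation":[0,0,0],"fingers":100}]' 10
python3 -c "
from p import *
plan([.387,.249,.18],T_down(-6.6))
s=snap('side','pics/s17.png'); s=cv2.convertScaleAbs(s,alpha=1.3); crop(s,230,150,390,340,'pics/c24.png',3)"
```

```text
time_s: 33.15
eef_pos: [0.5788, 0.0054, 0.1835]
tool_rot: [-1.568, 0.0, -1.592]
contact_force: [0.5, 0.5, -1.1]
grip_width: 0.0519
turn tool [-0.002 -1.477  0.002]
shift units AFTER turn [-4.37  0.07  4.4 ]
shift units before turn [-4.79  0.06 -3.94]
t 33.15 pos [0.5788 0.0054 0.1835] rpy [-89.9   0.  -91.2] F [ 0.5  0.5 -1.1] w 0.0519 q [ 0.01  0.23 -0.01  1.33 -0.    1.6 ]
```

View pics/c24.png

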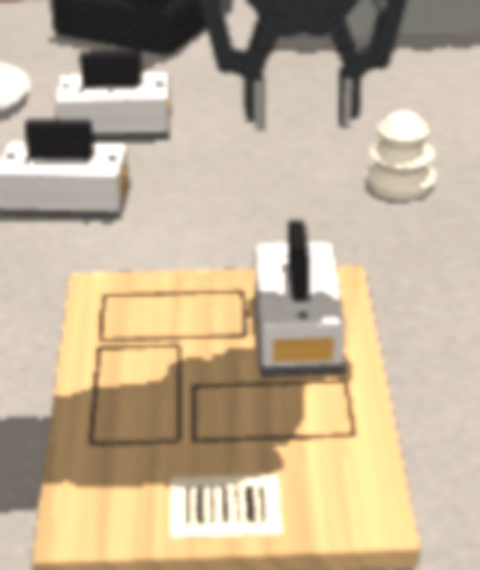

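```bash
python3 -m crank '[{"translation":[-0.3,0,-0.25],"rotation":[0,0,0],"fingers":100},{"translation":[-0.6,0,-0.5],"rotation":[0,0,0],"fingers":100},{"translation":[-0.7,0,-0.57],"rotation":[0,0,0],"fingers":100},{"translation":[-0.7,0,-0.57],"rotation":[0,0,0],"fingers":100},{"translation":[-0.7,0,-0.57],"rotation":[0,0,0],"fingers":100},{"translation":[-0.7,0,-0.57],"rotation":[0,0,0],"fingers":100},{"translation":[-0.6,0,-0.5],"rotation":[0,0,0],"fingers":100},{"translation":[-0.49,0,-0.41],"rotation":[0,0,0],"fingers":100}]'
python3 -m crank '[{"translation":[0,0,0],"rotation":[0,-0.08,0],"fingers":100},{"translation":[0,0,0],"rotation":[0,-0.15,0],"fingers":100},{"translation":[0,0,0],"rotation":[0,-0.17,0],"fingers":100},{"translation":[0,0,0],"rotation":[0,-0.17,0],"fingers":100},{"translation":[0,0,0],"rotation":[0,-0.17,0],"fingers":100},{"translation":[0,0,0],"rotation":[0,-0.17,0],"fingers":100},{"translation":[0,0,0],"rotation":[0,-0.17,0],"fingers":100},{"translation":[0,0,0],"rotation":[0,-0.17,0],"fingers":100},{"translation":[0,0,0],"rotation":[0,-0.15,0],"fingers":100},{"translation":[0,0,0],"rotation":[0,-0.08,0],"fingers":100},{"translation":[0,0,0],"rotation":[0,0,0],"fingers":100}]'
python3 -c "
from p import *
from m import sets
plan([.387,.249,.115],T_down(-6.6))
t=snap('top','pics/t18.png')
for o in sets(t): print(o[0],o[2])
s=snap('side','pics/s18.png')"
```

```text
time_s: 34.2
eef_pos: [0.3839, 0.2501, 0.1812]
tool_rot: [-1.572, -0.001, -1.591]
contact_force: [0.6, 0.1, 0.3]
grip_width: 0.0522
time_s: 35.58
eef_pos: [0.3851, 0.249, 0.1813]
tool_rot: [-1.572, 0.001, -0.113]
contact_force: [0.4, 0.1, 0.1]
grip_width: 0.0517
turn tool [ 0.001  0.002 -0.001]
shift units AFTER turn [0.04 1.33 0.  ]
shift units before turn [0.04 1.33 0.01]
t 35.58 pos [0.3851 0.249  0.1813] rpy [-90.1   0.1  -6.5] F [0.4 0.1 0.1] w 0.0517 q [ 0.57  0.01 -0.27  1.3   0.    0.69]
(197.2167510986328, 303.8410339355469) [410.2 246.2  58.9  56.3  -6.8]
(592.5, 301.5) [ 4.350e+02 -6.735e+02  6.300e+01  4.200e+01 -3.000e-01]
(592.560546875, 256.301025390625) [ 540.9 -674.9  110.8   44.8    0.8]
(303.13604736328125, 233.0061798095703) [579.3   7.3 107.6  57.2  88.8]
(444.9914245605469, 102.01945495605469) [ 901.1 -321.3   87.6   51.9   20.4]
```

View pics/t18.png

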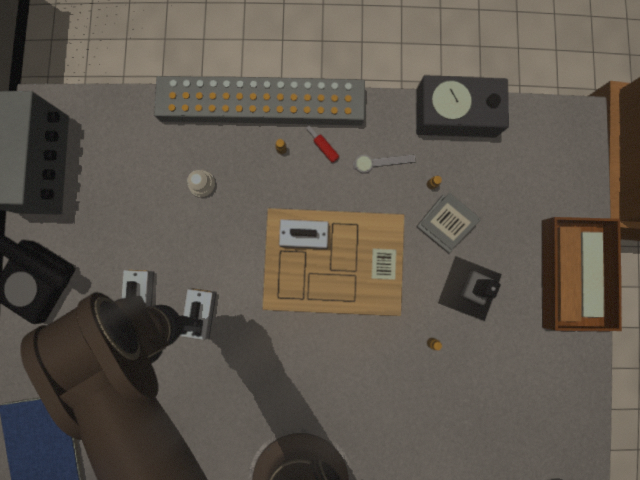

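View pics/s18.png

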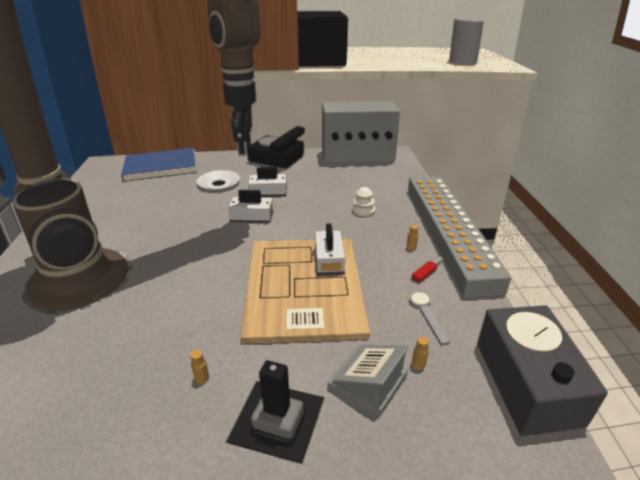

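```bash
python3 -m crank '[{"translation":[0.04,0.3,0],"rotation":[0,0,0],"fingers":120},{"translation":[0,0.5,0],"rotation":[0,0,0],"fingers":130},{"translation":[0,0.6,0],"rotation":[0,0,0],"fingers":130},{"translation":[0,0.5,0],"rotation":[0,0,0],"fingers":130},{"translation":[0,0.35,0],"rotation":[0,0,0],"fingers":130},{"translation":[0,0.2,0],"rotation":[0,0,0],"fingers":130},{"translation":[0,0.07,0],"rotation":[0,0,0],"fingers":130},{"translation":[0,0,0],"rotation":[0,0,0],"fingers":130}]'
python3 -c "
from p import *
plan([.387,.249,.055],T_down(-6.6))
s=snap('side','pics/s19.png'); s=cv2.convertScaleAbs(s,alpha=2.2); crop(s,200,140,300,230,'pics/c25.png',6.5)"
```

```text
time_s: 36.67
eef_pos: [0.3885, 0.2489, 0.0564]
tool_rot: [-1.571, -0.0, -0.113]
contact_force: [-0.0, 0.4, 0.8]
grip_width: 0.0421
turn tool [-0.     0.003  0.   ]
shift units AFTER turn [-0.03  0.03 -0.  ]
shift units before turn [-0.03  0.03 -0.  ]
t 36.67 pos [0.3885 0.2489 0.0564] rpy [-90.   -0.   -6.5] F [-0.   0.4  0.8] w 0.0421 q [ 0.57  0.07 -0.48  1.02 -0.    0.68]
```

View pics/c25.png

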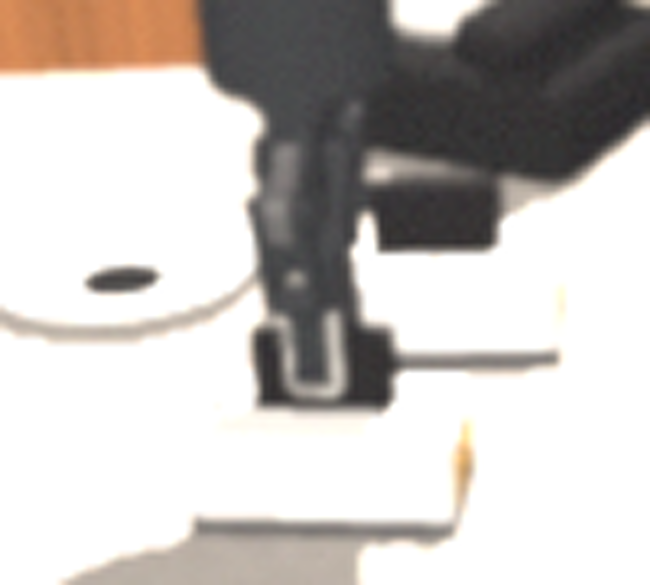

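Straddling the grip, tip at about (320,390), clear of the lid. Close and lift a little.

```bash
python3 -m crank '[{"translation":[-0.02,0.03,0],"rotation":[0,0,0],"fingers":160},{"translation":[0,0,0],"rotation":[0,0,0],"fingers":190},{"translation":[0,0,0],"rotation":[0,0,0],"fingers":200},{"translation":[0,0,0],"rotation":[0,0,0],"fingers":206},{"translation":[0,0,0],"rotation":[0,0,0],"fingers":210},{"translation":[0,0,0],"rotation":[0,0,0],"fingers":213},{"translation":[0,0,0],"rotation":[0,0,0],"fingers":217},{"translation":[0,0,0],"rotation":[0,0,0],"fingers":222},{"translation":[0,0,0],"rotation":[0,0,0],"fingers":222}]' 10
python3 -c "
from p import *
show()"
python3 -m crank '[{"translation":[0,-0.1,0],"rotation":[0,0,0],"fingers":222},{"translation":[0,-0.3,0],"rotation":[0,0,0],"fingers":222},{"translation":[0,-0.5,0],"rotation":[0,0,0],"fingers":222},{"translation":[0,-0.6,0],"rotation":[0,0,0],"fingers":222},{"translation":[0,-0.5,0],"rotation":[0,0,0],"fingers":222},{"translation":[0,-0.3,0],"rotation":[0,0,0],"fingers":222},{"translation":[0,0,0],"rotation":[0,0,0],"fingers":222}]' 10
python3 -c "
from p import *
plan([.4837,.0327,.17],T_down(-1.2))
s=snap('side','pics/s20.png'); s=cv2.convertScaleAbs(s,alpha=1.6); crop(s,190,100,340,230,'pics/c26.png',4.5)"
```

```text
time_s: 37.85
eef_pos: [0.3874, 0.2488, 0.0549]
tool_rot: [-1.571, -0.0, -0.112]
contact_force: [-0.9, -3.0, 1.7]
grip_width: 0.0137
t 37.85 pos [0.3874 0.2488 0.0549] rpy [-90.   -0.   -6.4] F [-0.9 -3.   1.7] w 0.0137 q [ 0.57  0.07 -0.49  1.02 -0.    0.68]
time_s: 38.72
eef_pos: [0.388, 0.2495, 0.171]
tool_rot: [-1.569, -0.002, -0.112]
contact_force: [0.5, 1.1, -3.1]
grip_width: 0.0133
turn tool [-0.002 -0.091  0.002]
shift units AFTER turn [ 2.01  0.02 -4.29]
shift units before turn [ 2.39  0.02 -4.09]
t 38.73 pos [0.388  0.2495 0.171 ] rpy [-89.9  -0.1  -6.4] F [ 0.5  1.1 -3.1] w 0.0133 q [ 0.57  0.01 -0.28  1.27  0.    0.68]
```

View pics/c26.png

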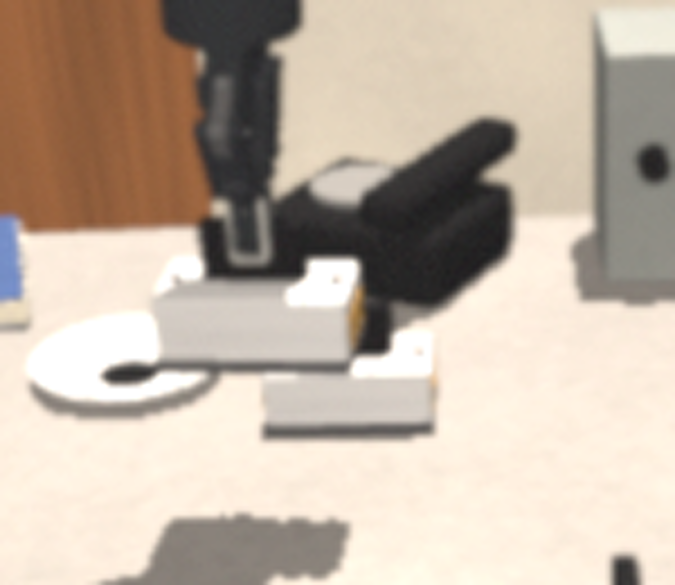

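```bash
python3 -m crank '[{"translation":[0.1,0,-0.2],"rotation":[0,-0.02,0],"fingers":222},{"translation":[0.2,0,-0.4],"rotation":[0,-0.02,0],"fingers":222},{"translation":[0.26,0,-0.55],"rotation":[0,-0.02,0],"fingers":222},{"translation":[0.26,0,-0.6],"rotation":[0,-0.03,0],"fingers":222},{"translation":[0.26,0,-0.6],"rotation":[0,0,0],"fingers":222},{"translation":[0.26,0,-0.6],"rotation":[0,0,0],"fingers":222},{"translation":[0.26,0,-0.55],"rotation":[0,0,0],"fingers":222},{"translation":[0.26,0,-0.4],"rotation":[0,0,0],"fingers":222},{"translation":[0.1,0,-0.2],"rotation":[0,0,0],"fingers":222},{"translation":[0,0,0],"rotation":[0,0,0],"fingers":222}]' 10
python3 -c "
from p import *
plan([.4837,.0327,.085],T_down(-1.2))"
```

```text
time_s: 40.02
eef_pos: [0.4757, 0.0396, 0.169]
tool_rot: [-1.571, 0.001, -0.023]
contact_force: [-1.0, -0.1, -2.4]
grip_width: 0.0139
turn tool [-0.    -0.003 -0.001]
shift units AFTER turn [ 0.16  1.68 -0.14]
shift units before turn [ 0.17  1.68 -0.14]
t 40.02 pos [0.4757 0.0396 0.169 ] rpy [-90.    0.1  -1.3] F [-1.  -0.1 -2.4] w 0.0139 q [ 0.08  0.04 -0.25  1.27  0.    0.11]
```

```bash
python3 -m crank '[{"translation":[0.08,0,-0.07],"rotation":[0,0,0],"fingers":222},{"translation":[0.08,0.2,-0.06],"rotation":[0,0,0],"fingers":222},{"translation":[0,0.4,0],"rotation":[0,0,0],"fingers":222},{"translation":[0,0.5,0],"rotation":[0,0,0],"fingers":222},{"translation":[0,0.4,0],"rotation":[0,0,0],"fingers":222},{"translation":[0,0.18,0],"rotation":[0,0,0],"fingers":222},{"translation":[0,0,0],"rotation":[0,0,0],"fingers":222},{"translation":[0,0,0],"rotation":[0,0,0],"fingers":222}]' 10
python3 -c "
from p import *
plan([.4837,.0327,.073],T_down(-1.2))
s=snap('side','pics/s21.png'); s=cv2.convertScaleAbs(s,alpha=1.3); crop(s,230,200,390,340,'pics/c27.png',4.2)"
```

```text
time_s: 41.02
eef_pos: [0.4845, 0.0333, 0.0866]
tool_rot: [-1.571, -0.001, -0.022]
contact_force: [-0.1, 0.4, -2.2]
grip_width: 0.0134
turn tool [-0.    -0.001  0.001]
shift units AFTER turn [-0.02  0.27 -0.01]
shift units before turn [-0.02  0.27 -0.01]
t 41.02 pos [0.4845 0.0333 0.0866] rpy [-90.   -0.1  -1.3] F [-0.1  0.4 -2.2] w 0.0134 q [ 0.07  0.09 -0.39  1.09 -0.    0.09]
```

View pics/c27.png

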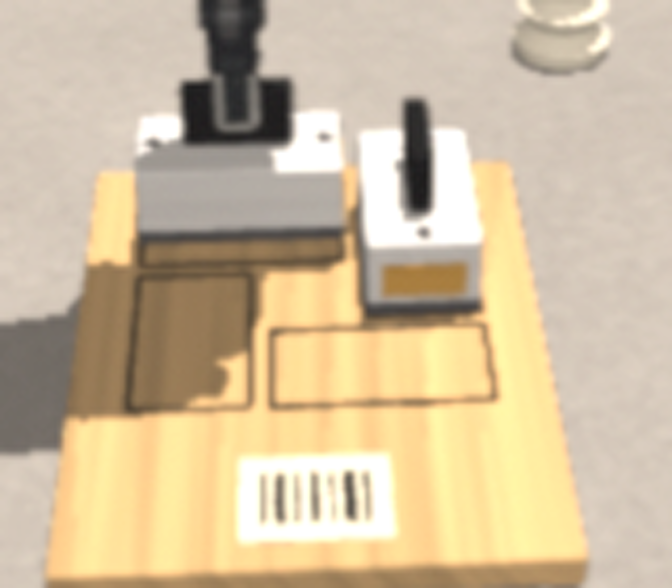

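```bash
python3 -m crank '[{"translation":[-0.02,0.08,0],"rotation":[0,0,0],"fingers":222},{"translation":[0,0.08,0],"rotation":[0,0,0],"fingers":222},{"translation":[0,0.05,0],"rotation":[0,0,0],"fingers":222},{"translation":[0,0.03,0],"rotation":[0,0,0],"fingers":222},{"translation":[0,0.03,0],"rotation":[0,0,0],"fingers":222},{"translation":[0,0,0],"rotation":[0,0,0],"fingers":222}]' 10
python3 -c "
from p import *
show()"
```

```text
time_s: 41.82
eef_pos: [0.483, 0.0332, 0.0728]
tool_rot: [-1.571, -0.001, -0.022]
contact_force: [-2.6, -0.7, 1.9]
grip_width: 0.0135
t 41.83 pos [0.483  0.0332 0.0728] rpy [-90.   -0.   -1.3] F [-2.6 -0.7  1.9] w 0.0135 q [ 0.07  0.1  -0.41  1.06 -0.    0.09]
```

```bash
python3 -m crank '[{"translation":[0,0,0],"rotation":[0,0,0],"fingers":212},{"translation":[0,0,0],"rotation":[0,0,0],"fingers":200},{"translation":[0,0,0],"rotation":[0,0,0],"fingers":170},{"translation":[0,0,0],"rotation":[0,0,0],"fingers":140},{"translation":[0,-0.2,0],"rotation":[0,0,0],"fingers":130},{"translation":[0,-0.5,0],"rotation":[0,0,0],"fingers":130},{"translation":[0,-0.6,0],"rotation":[0,0,0],"fingers":130},{"translation":[0,-0.6,0],"rotation":[0,0,0],"fingers":130},{"translation":[0,-0.3,0],"rotation":[0,0,0],"fingers":130},{"translation":[0,0,0],"rotation":[0,0,0],"fingers":130}]' 10
python3 -c "
from p import *
plan([.4288,.3963,.18],T_down(-1.6))
s=snap('side','pics/s22.png')
t=snap('top','pics/t22.png')
from m import sets
for o in sets(t): print(o[0],o[2])"
```

```text
time_s: 43.08
eef_pos: [0.4836, 0.0333, 0.1834]
tool_rot: [-1.571, -0.002, -0.022]
contact_force: [-0.4, 0.9, -0.8]
grip_width: 0.0417
turn tool [-0.     0.005  0.002]
shift units AFTER turn [-1.3   0.07  7.23]
shift units before turn [-1.26  0.07  7.23]
t 43.08 pos [0.4836 0.0333 0.1834] rpy [-90.   -0.1  -1.3] F [-0.4  0.9 -0.8] w 0.0417 q [ 0.07  0.05 -0.21  1.3  -0.    0.09]
(111.6416244506836, 363.9538879394531) [265.7 441.3 100.7  95.7   8.7]
(133.41815185546875, 293.7279052734375) [429.  396.3 106.6  56.4  -1.3]
(592.9486083984375, 273.9878234863281) [ 5.002e+02 -6.756e+02  1.930e+02  4.700e+01  2.000e-01]
(303.12103271484375, 232.95814514160156) [579.4   7.3 108.1  57.2  88.6]
(451.0, 99.5) [ 907.  -336.5   87.2   86.5  -88. ]
```

View pics/s22.png

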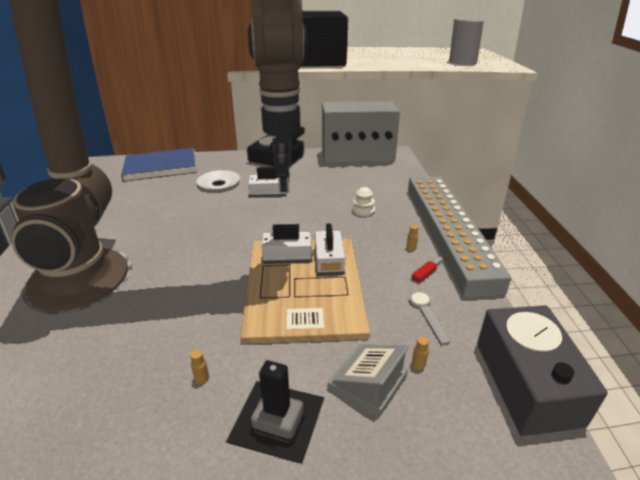

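```bash
python3 -m crank '[{"translation":[-0.06,0,0.3],"rotation":[0,0,0],"fingers":130},{"translation":[-0.1,0,0.6],"rotation":[0,0,0],"fingers":130},{"translation":[-0.14,0,0.75],"rotation":[0,0,0],"fingers":130},{"translation":[-0.14,0,0.8],"rotation":[0,0,0],"fingers":130},{"translation":[-0.14,0,0.8],"rotation":[0,0,0],"fingers":130},{"translation":[-0.14,0,0.8],"rotation":[0,0,0],"fingers":130},{"translation":[-0.14,0,0.8],"rotation":[0,0,0],"fingers":130},{"translation":[-0.14,0,0.8],"rotation":[0,0,0],"fingers":130},{"translation":[-0.14,0,0.75],"rotation":[0,0,0],"fingers":130},{"translation":[-0.08,0,0.55],"rotation":[0,0,0],"fingers":130},{"translation":[-0.04,0,0.28],"rotation":[0,0,0],"fingers":130},{"translation":[0,0,0],"rotation":[0,0,0],"fingers":130}]' 10
python3 -c "
from p import *
plan([.4289,.3963,.055],T_down(-1.5))
"
```

```text
time_s: 44.68
eef_pos: [0.4274, 0.3966, 0.1816]
tool_rot: [-1.572, 0.001, -0.021]
contact_force: [0.5, -0.6, 0.4]
grip_width: 0.0421
turn tool [ 0.001  0.005 -0.001]
shift units AFTER turn [ 0.03  2.53 -0.  ]
shift units before turn [ 0.03  2.53 -0.  ]
t 44.67 pos [0.4274 0.3966 0.1816] rpy [-90.1   0.   -1.2] F [ 0.5 -0.6  0.4] w 0.0421 q [ 0.75  0.24  0.    1.33 -0.    0.77]
```

```bash
python3 -m crank '[{"translation":[0.03,0.3,0],"rotation":[0,0,0],"fingers":130},{"translation":[0,0.5,0],"rotation":[0,0,0],"fingers":130},{"translation":[0,0.6,0],"rotation":[0,0,0],"fingers":130},{"translation":[0,0.5,0],"rotation":[0,0,0],"fingers":130},{"translation":[0,0.35,0],"rotation":[0,0,0],"fingers":130},{"translation":[0,0.2,0],"rotation":[0,0,0],"fingers":130},{"translation":[0,0.07,0],"rotation":[0,0,0],"fingers":130},{"translation":[0,0,0],"rotation":[0,0,0],"fingers":130}]'
python3 -c "
from p import *
plan([.4289,.3963,.055],T_down(-1.5))
s=snap('side','pics/s23.png'); s=cv2.convertScaleAbs(s,alpha=2.2); crop(s,220,120,320,210,'pics/c28.png',6.5)"
```

```text
time_s: 45.68
eef_pos: [0.4299, 0.3962, 0.0568]
tool_rot: [-1.57, -0.001, -0.023]
contact_force: [-0.6, -0.1, 0.1]
grip_width: 0.0419
turn tool [-0.     0.004  0.001]
shift units AFTER turn [-0.02  0.04  0.  ]
shift units before turn [-0.02  0.04  0.  ]
t 45.67 pos [0.4299 0.3962 0.0568] rpy [-90.   -0.   -1.3] F [-0.6 -0.1  0.1] w 0.0419 q [ 0.74  0.29 -0.22  1.07 -0.    0.77]
```

View pics/c28.png

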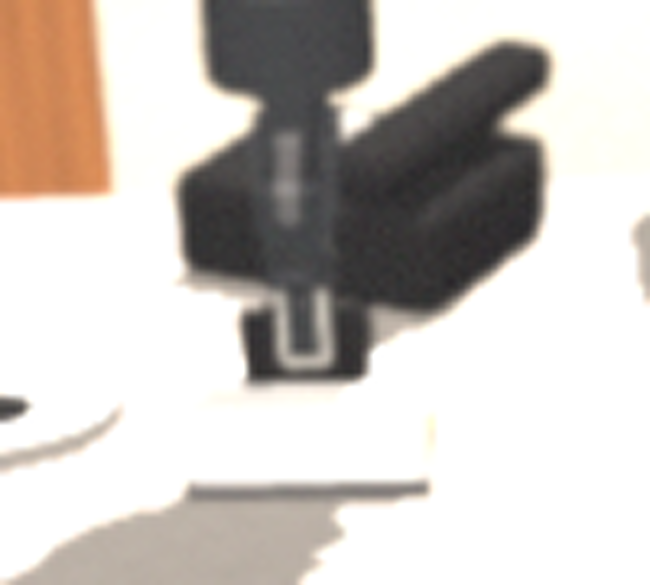

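```bash
python3 -m crank '[{"translation":[-0.02,0.04,0],"rotation":[0,0,0],"fingers":160},{"translation":[0,0,0],"rotation":[0,0,0],"fingers":190},{"translation":[0,0,0],"rotation":[0,0,0],"fingers":200},{"translation":[0,0,0],"rotation":[0,0,0],"fingers":206},{"translation":[0,0,0],"rotation":[0,0,0],"fingers":210},{"translation":[0,0,0],"rotation":[0,0,0],"fingers":213},{"translation":[0,0,0],"rotation":[0,0,0],"fingers":217},{"translation":[0,0,0],"rotation":[0,0,0],"fingers":222},{"translation":[0,0,0],"rotation":[0,0,0],"fingers":222}]' 10
python3 -c "
from p import *
show()"
python3 -m crank '[{"translation":[0,-0.1,0],"rotation":[0,0,0],"fingers":222},{"translation":[0,-0.3,0],"rotation":[0,0,0],"fingers":222},{"translation":[0,-0.5,0],"rotation":[0,0,0],"fingers":222},{"translation":[0,-0.6,0],"rotation":[0,0,0],"fingers":222},{"translation":[0,-0.6,0],"rotation":[0,0,0],"fingers":222},{"translation":[0,-0.6,0],"rotation":[0,0,0],"fingers":222},{"translation":[0,-0.3,0],"rotation":[0,0,0],"fingers":222},{"translation":[0,0,0],"rotation":[0,0,0],"fingers":222}]' 10
python3 -c "
from p import *
plan([.5512,-.0886,.205],T_down(-1.2))
s=snap('side','pics/s24.png'); s=cv2.convertScaleAbs(s,alpha=1.6); crop(s,190,80,340,210,'pics/c29.png',4.5)"
```

```text
time_s: 46.85
eef_pos: [0.4286, 0.3958, 0.0544]
tool_rot: [-1.571, -0.0, -0.023]
contact_force: [0.3, -2.8, 2.2]
grip_width: 0.0135
t 46.85 pos [0.4286 0.3958 0.0544] rpy [-90.   -0.   -1.3] F [ 0.3 -2.8  2.2] w 0.0135 q [ 0.75  0.29 -0.22  1.06 -0.    0.77]
time_s: 47.85
eef_pos: [0.429, 0.3966, 0.2056]
tool_rot: [-1.569, -0.002, -0.022]
contact_force: [0.5, 0.1, -2.6]
grip_width: 0.0133
turn tool [-0.002 -0.001  0.002]
shift units AFTER turn [ 2.65  0.01 -9.65]
shift units before turn [ 2.66  0.   -9.65]
t 47.85 pos [0.429  0.3966 0.2056] rpy [-89.9  -0.1  -1.3] F [ 0.5  0.1 -2.6] w 0.0133 q [ 0.75  0.24  0.05  1.38 -0.    0.77]
```

View pics/c29.png

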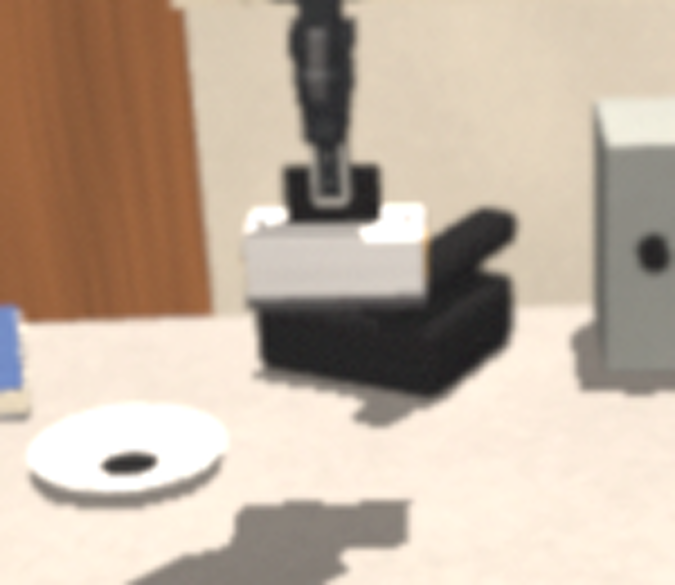

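```bash
python3 -m crank '[{"translation":[0.06,0,-0.2],"rotation":[0,0,0],"fingers":222},{"translation":[0.1,0,-0.4],"rotation":[0,0,0],"fingers":222},{"translation":[0.17,0,-0.6],"rotation":[0,0,0],"fingers":222},{"translation":[0.19,0,-0.7],"rotation":[0,0,0],"fingers":222},{"translation":[0.19,0,-0.7],"rotation":[0,0,0],"fingers":222},{"translation":[0.19,0,-0.7],"rotation":[0,0,0],"fingers":222},{"translation":[0.19,0,-0.7],"rotation":[0,0,0],"fingers":222},{"translation":[0.19,0,-0.7],"rotation":[0,0,0],"fingers":222},{"translation":[0.19,0,-0.7],"rotation":[0,0,0],"fingers":222},{"translation":[0.19,0,-0.7],"rotation":[0,0,0],"fingers":222},{"translation":[0.19,0,-0.7],"rotation":[0,0,0],"fingers":222},{"translation":[0.19,0,-0.7],"rotation":[0,0,0],"fingers":222}]' 10
python3 -m crank '[{"translation":[0.19,0,-0.7],"rotation":[0,0,0],"fingers":222},{"translation":[0.19,0,-0.6],"rotation":[0,0,0],"fingers":222},{"translation":[0.15,0,-0.4],"rotation":[0,0,0],"fingers":222},{"translation":[0.06,0,-0.2],"rotation":[0,0,0],"fingers":222},{"translation":[0,0,0],"rotation":[0,0,0],"fingers":222},{"translation":[0,0,0],"rotation":[0,0,0],"fingers":222}]' 10
python3 -c "
from p import *
plan([.5512,-.0886,.085],T_down(-1.2))"
```

```text
time_s: 49.4
eef_pos: [0.5213, 0.0164, 0.2039]
tool_rot: [-1.571, 0.001, -0.024]
contact_force: [0.0, 0.6, -2.8]
grip_width: 0.0136
time_s: 50.15
eef_pos: [0.5493, -0.076, 0.2044]
tool_rot: [-1.57, 0.0, -0.022]
contact_force: [-0.1, -1.0, -2.5]
grip_width: 0.0137
turn tool [-0.    -0.001 -0.   ]
shift units AFTER turn [ 0.04  2.39 -0.25]
shift units before turn [ 0.04  2.39 -0.25]
t 50.15 pos [ 0.5493 -0.076   0.2044] rpy [-90.    0.   -1.2] F [-0.1 -1.  -2.5] w 0.0137 q [-0.14  0.18 -0.02  1.37  0.   -0.12]
```

```bash
python3 -m crank '[{"translation":[0.04,0.1,-0.1],"rotation":[0,0,0],"fingers":222},{"translation":[0,0.3,-0.15],"rotation":[0,0,0],"fingers":222},{"translation":[0,0.5,0],"rotation":[0,0,0],"fingers":222},{"translation":[0,0.6,0],"rotation":[0,0,0],"fingers":222},{"translation":[0,0.5,0],"rotation":[0,0,0],"fingers":222},{"translation":[0,0.3,0],"rotation":[0,0,0],"fingers":222},{"translation":[0,0.1,0],"rotation":[0,0,0],"fingers":222},{"translation":[0,0,0],"rotation":[0,0,0],"fingers":222},{"translation":[0,0,0],"rotation":[0,0,0],"fingers":222}]' 10
python3 -c "
from p import *
plan([.5512,-.0886,.0727],T_down(-1.2))
s=snap('side','pics/s25.png'); s=cv2.convertScaleAbs(s,alpha=1.3); crop(s,230,200,390,340,'pics/c30.png',4.2)"
```

```text
time_s: 51.28
eef_pos: [0.5519, -0.0895, 0.0854]
tool_rot: [-1.571, -0.002, -0.022]
contact_force: [-1.3, 0.4, -2.7]
grip_width: 0.0132
turn tool [ 0.    -0.001  0.002]
shift units AFTER turn [-0.01  0.25  0.02]
shift units before turn [-0.01  0.25  0.02]
t 51.27 pos [ 0.5519 -0.0895  0.0854] rpy [-90.   -0.1  -1.3] F [-1.3  0.4 -2.7] w 0.0132 q [-0.16  0.22 -0.23  1.11  0.   -0.14]
```

View pics/c30.png

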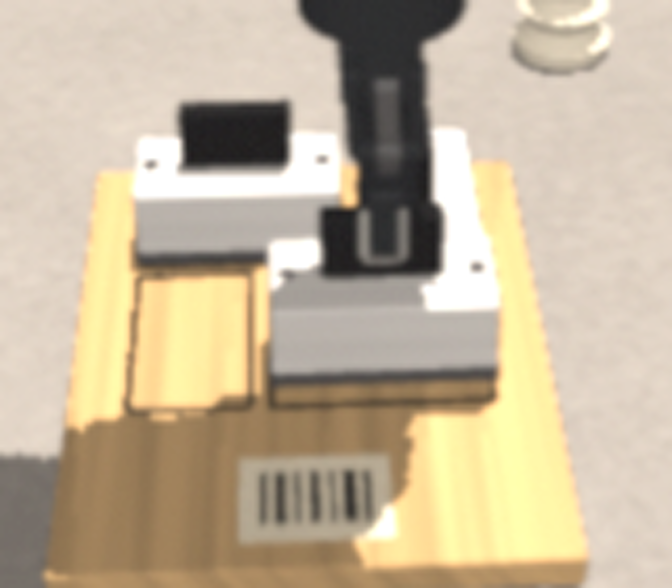

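```bash
python3 -m crank '[{"translation":[0,0.08,0.01],"rotation":[0,0,0],"fingers":222},{"translation":[0,0.07,0],"rotation":[0,0,0],"fingers":222},{"translation":[0,0.05,0],"rotation":[0,0,0],"fingers":222},{"translation":[0,0.03,0],"rotation":[0,0,0],"fingers":222},{"translation":[0,0.02,0],"rotation":[0,0,0],"fingers":222},{"translation":[0,0,0],"rotation":[0,0,0],"fingers":222}]' 10
python3 -c "
from p import *
show()"
```

```text
time_s: 52.08
eef_pos: [0.5511, -0.0888, 0.0724]
tool_rot: [-1.571, -0.0, -0.022]
contact_force: [-3.3, 0.1, 3.1]
grip_width: 0.014
t 52.08 pos [ 0.5511 -0.0888  0.0724] rpy [-90.   -0.   -1.3] F [-3.3  0.1  3.1] w 0.0140 q [-0.16  0.23 -0.25  1.09  0.   -0.14]
```

```bash
python3 -m crank '[{"translation":[0,0,0],"rotation":[0,0,0],"fingers":212},{"translation":[0,0,0],"rotation":[0,0,0],"fingers":200},{"translation":[0,0,0],"rotation":[0,0,0],"fingers":170},{"translation":[0,0,0],"rotation":[0,0,0],"fingers":140},{"translation":[0,-0.2,0],"rotation":[0,0,0],"fingers":130},{"translation":[0,-0.5,0],"rotation":[0,0,0],"fingers":130},{"translation":[0,-0.7,0],"rotation":[0,0,0],"fingers":100},{"translation":[0,-0.7,0],"rotation":[0,0,0],"fingers":50},{"translation":[0,-0.7,0],"rotation":[0,0,0],"fingers":0},{"translation":[0,-0.5,0],"rotation":[0,0,0],"fingers":0},{"translation":[0,0,0],"rotation":[0,0,0],"fingers":0}]' 10
python3 -c "
from p import *
plan([.464,-.4035,.24],T_down(-21))"
```

```text
time_s: 53.45
eef_pos: [0.5523, -0.089, 0.2397]
tool_rot: [-1.571, -0.005, -0.022]
contact_force: [0.2, -0.0, -0.3]
grip_width: 0.0854
turn tool [-0.     0.344  0.005]
shift units AFTER turn [ 0.61 -0.01 -6.5 ]
shift units before turn [-1.62 -0.01 -6.33]
t 53.45 pos [ 0.5523 -0.089   0.2397] rpy [-90.   -0.3  -1.3] F [ 0.2 -0.  -0.3] w 0.0854 q [-0.16  0.19  0.06  1.44  0.   -0.14]
```

```bash
python3 -m crank '[{"translation":[-0.1,0,-0.35],"rotation":[0,0,0],"fingers":0},{"translation":[-0.17,0,-0.65],"rotation":[0,0,0],"fingers":0},{"translation":[-0.19,0,-0.75],"rotation":[0,0,0],"fingers":0},{"translation":[-0.2,0,-0.8],"rotation":[0,0,0],"fingers":0},{"translation":[-0.2,0,-0.8],"rotation":[0,0,0],"fingers":0},{"translation":[-0.2,0,-0.8],"rotation":[0,0,0],"fingers":0},{"translation":[-0.2,0,-0.75],"rotation":[0,0,0],"fingers":0},{"translation":[-0.19,0,-0.65],"rotation":[0,0,0],"fingers":0},{"translation":[-0.17,0,-0.5],"rotation":[0,0,0],"fingers":0},{"translation":[0,0,-0.28],"rotation":[0,0.11,0],"fingers":0},{"translation":[0,0,0],"rotation":[0,0.12,0],"fingers":0},{"translation":[0,0,0],"rotation":[0,0.114,0],"fingers":0}]' 20
python3 -m crank '[{"translation":[0,0,0],"rotation":[0,0,0],"fingers":0},{"translation":[0,0,0],"rotation":[0,0,0],"fingers":0}]'
python3 -c "
from p import *
plan([.4635,-.4035,.17],T_down(-21))
s=snap('side','pics/s26.png'); t=snap('top','pics/t26.png')"
```

```text
time_s: 54.95
eef_pos: [0.4615, -0.4043, 0.2351]
tool_rot: [-1.57, 0.003, -0.372]
contact_force: [-0.3, 1.5, 0.7]
grip_width: 0.0851
time_s: 55.2
eef_pos: [0.4624, -0.4036, 0.2361]
tool_rot: [-1.57, 0.001, -0.365]
contact_force: [-1.1, 0.5, 0.6]
grip_width: 0.0851
turn tool [-0.     0.001 -0.001]
shift units AFTER turn [0.02 1.32 0.01]
shift units before turn [0.02 1.32 0.01]
t 55.20 pos [ 0.4624 -0.4036  0.2361] rpy [-90.    0.1 -20.9] F [-1.1  0.5  0.6] w 0.0851 q [-0.72  0.3   0.2   1.47 -0.   -0.35]
```

View pics/s26.png

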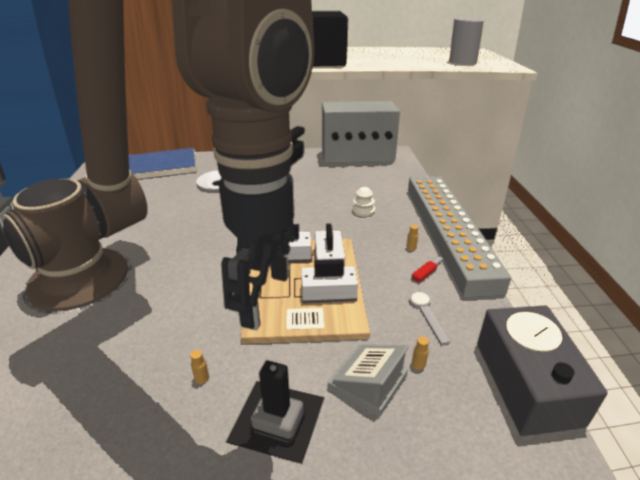

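View pics/t26.png

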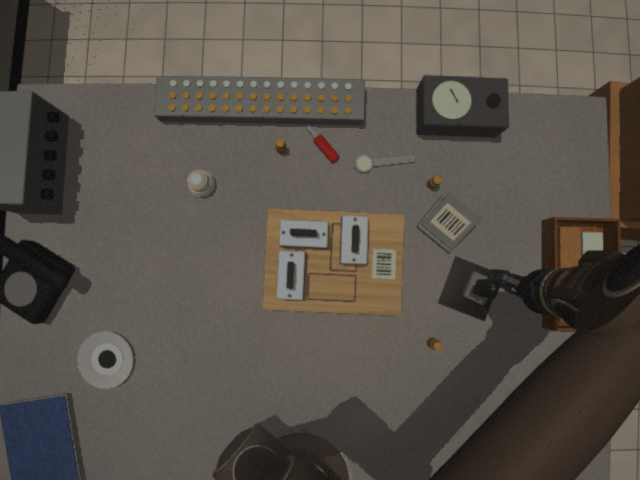

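```bash
cat > q.py <<'E'
from m import *
def onslab(t,z=.063):
    hsv=cv2.cvtColor(t,cv2.COLOR_BGR2HSV)
    m=((t.min(2)>110)&(hsv[...,1]<45)).astype(np.uint8)*255
    m=cv2.morphologyEx(m,cv2.MORPH_CLOSE,np.ones((3,3)))
    m[:205]=0;m[320:]=0;m[:,:262]=0;m[:,:]=np.where(np.arange(640)[None,:]>371,0,m)
    cs,_=cv2.findContours(m,cv2.RETR_EXTERNAL,cv2.CHAIN_APPROX_NONE)
    O=np.array([517.4,-27.9]); a=np.radians(-1.2); R=np.array([[np.cos(a),-np.sin(a)],[np.sin(a),np.cos(a)]])
    for c in cs:
        if cv2.contourArea(c)>300:
            k=np.zeros_like(m); cv2.drawContours(k,[c],-1,255,-1); r=wpts('top',k,z)
            print('set',r,'in slab frame',np.round(R.T@(r[:2]-O),1),'yaw',r[4]+1.2)
E
python3 -c "
from q import *
t=cv2.imread('pics/t26.png'); onslab(t)
crop(t,260,200,410,320,'pics/c31.png',5); crop(cv2.imread('pics/s26.png'),230,200,390,340,'pics/c32.png',4.2)"
```

```text
set [482.4  33.7 107.3  57.4  -1.4] in slab frame [-36.3  60.9] yaw -0.19999999999999996
set [577.8   7.1 107.3  57.5  88.7] in slab frame [59.7 36.3] yaw 89.9
set [ 567.  -108.9  106.5   57.1   -0.7] in slab frame [ 51.3 -79.9] yaw 0.5
```

View pics/c31.png

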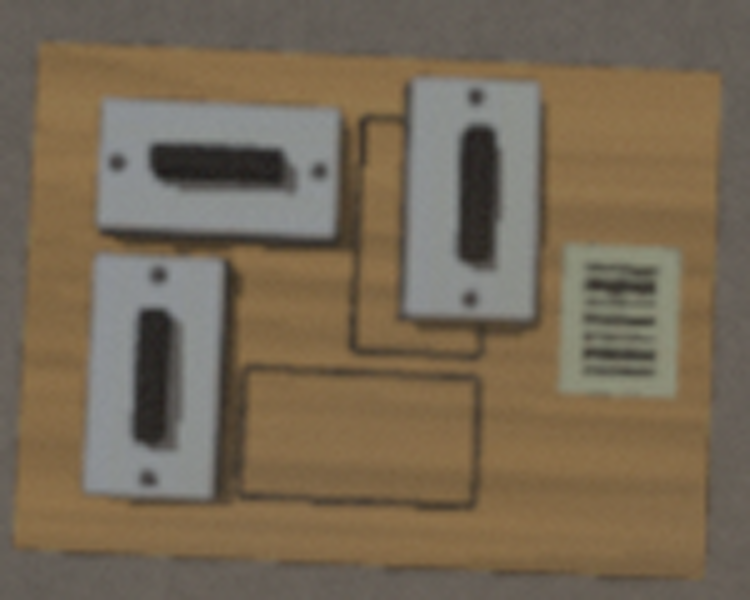

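View pics/c32.png

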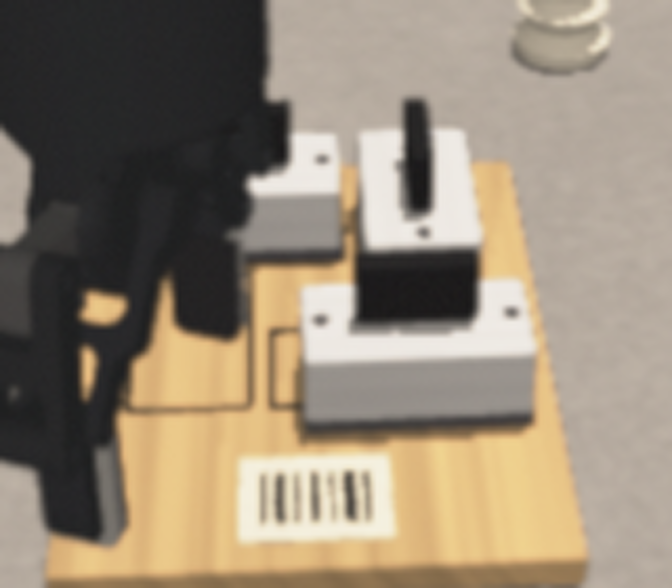

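```bash
python3 -m crank '[{"translation":[0,0,0],"rotation":[0,-0.11,0],"fingers":30},{"translation":[0,0,0],"rotation":[0,-0.12,0],"fingers":60},{"translation":[0,0,0],"rotation":[0,-0.12,0],"fingers":100},{"translation":[0.1,0,0.3],"rotation":[0,0,0],"fingers":130},{"translation":[0.2,0,0.6],"rotation":[0,0,0],"fingers":130},{"translation":[0.26,0,0.75],"rotation":[0,0,0],"fingers":130},{"translation":[0.26,0,0.8],"rotation":[0,0,0],"fingers":130},{"translation":[0.26,0,0.8],"rotation":[0,0,0],"fingers":130},{"translation":[0.26,0,0.8],"rotation":[0,0,0],"fingers":130},{"translation":[0.26,0,0.75],"rotation":[0,0,0],"fingers":130},{"translation":[0.26,0,0.6],"rotation":[0,0,0],"fingers":130},{"translation":[0.1,0,0.35],"rotation":[0,0,0],"fingers":130}]' 10
python3 -m crank '[{"translation":[0,0,0],"rotation":[0,0,0],"fingers":130},{"translation":[0,0,0],"rotation":[0,0,0],"fingers":130}]' 10
python3 -c "
from p import *
plan([.567,-.1088,.073],T_down(-0.9))"
```

```text
time_s: 56.8
eef_pos: [0.5661, -0.1153, 0.2369]
tool_rot: [-1.571, -0.0, -0.016]
contact_force: [0.3, -0.1, 0.4]
grip_width: 0.0419
time_s: 57.05
eef_pos: [0.5655, -0.1182, 0.2369]
tool_rot: [-1.571, -0.0, -0.017]
contact_force: [-0.5, 0.4, -0.5]
grip_width: 0.0419
turn tool [ 0.    -0.002  0.   ]
shift units AFTER turn [0.03 3.28 0.19]
shift units before turn [0.03 3.28 0.19]
t 57.05 pos [ 0.5655 -0.1182  0.2369] rpy [-90.  -0.  -1.] F [-0.5  0.4 -0.5] w 0.0419 q [-0.21  0.23  0.11  1.45 -0.   -0.19]
```

```bash
python3 -m crank '[{"translation":[0.03,0.2,0.1],"rotation":[0,0,0],"fingers":130},{"translation":[0,0.4,0.09],"rotation":[0,0,0],"fingers":130},{"translation":[0,0.6,0],"rotation":[0,0,0],"fingers":130},{"translation":[0,0.6,0],"rotation":[0,0,0],"fingers":130},{"translation":[0,0.6,0],"rotation":[0,0,0],"fingers":130},{"translation":[0,0.5,0],"rotation":[0,0,0],"fingers":130},{"translation":[0,0.25,0],"rotation":[0,0,0],"fingers":130},{"translation":[0,0.12,0],"rotation":[0,0,0],"fingers":130},{"translation":[0,0,0],"rotation":[0,0,0],"fingers":130},{"translation":[0,0,0],"rotation":[0,0,0],"fingers":130}]' 10
python3 -c "
from p import *
plan([.567,-.1088,.073],T_down(-0.9))
s=snap('side','pics/s27.png'); s=cv2.convertScaleAbs(s,alpha=1.6); crop(s,260,220,370,320,'pics/c33.png',6)"
```

```text
time_s: 58.3
eef_pos: [0.5682, -0.1083, 0.0744]
tool_rot: [-1.571, -0.002, -0.017]
contact_force: [-0.1, 0.0, 0.8]
grip_width: 0.0422
turn tool [ 0.    -0.001  0.002]
shift units AFTER turn [-0.02  0.03 -0.01]
shift units before turn [-0.02  0.03 -0.01]
t 58.30 pos [ 0.5682 -0.1083  0.0744] rpy [-90.   -0.1  -0.9] F [-0.1  0.   0.8] w 0.0422 q [-0.19  0.26 -0.2   1.1   0.   -0.17]
```

View pics/c33.png

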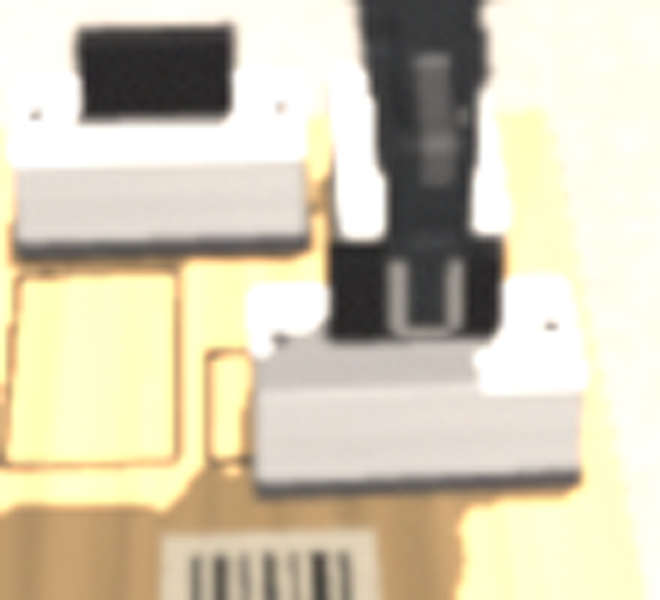

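```bash
python3 -m crank '[{"translation":[-0.02,0.03,0],"rotation":[0,0,0],"fingers":160},{"translation":[0,0,0],"rotation":[0,0,0],"fingers":190},{"translation":[0,0,0],"rotation":[0,0,0],"fingers":200},{"translation":[0,0,0],"rotation":[0,0,0],"fingers":206},{"translation":[0,0,0],"rotation":[0,0,0],"fingers":210},{"translation":[0,0,0],"rotation":[0,0,0],"fingers":213},{"translation":[0,0,0],"rotation":[0,0,0],"fingers":217},{"translation":[0,0,0],"rotation":[0,0,0],"fingers":222},{"translation":[0,0,0],"rotation":[0,0,0],"fingers":222}]' 10
python3 -c "
from p import *
show()"
python3 -m crank '[{"translation":[0,-0.1,0],"rotation":[0,0,0],"fingers":222},{"translation":[0,-0.2,0],"rotation":[0,0,0],"fingers":222},{"translation":[0,-0.2,0],"rotation":[0,0,0],"fingers":222},{"translation":[0,-0.1,0],"rotation":[0,0,0],"fingers":222},{"translation":[0,0,0],"rotation":[0,0,0],"fingers":222}]' 10
python3 -c "
from p import *
plan([.551,-.0886,.103],T_down(-1.3))"
```

```text
time_s: 59.48
eef_pos: [0.5666, -0.1082, 0.072]
tool_rot: [-1.571, -0.0, -0.017]
contact_force: [0.2, -1.9, 1.9]
grip_width: 0.0134
t 59.48 pos [ 0.5666 -0.1082  0.072 ] rpy [-90.   -0.   -0.9] F [ 0.2 -1.9  1.9] w 0.0134 q [-0.19  0.26 -0.21  1.1  -0.   -0.17]
time_s: 60.1
eef_pos: [0.5669, -0.1081, 0.1026]
tool_rot: [-1.571, -0.001, -0.016]
contact_force: [0.7, 0.3, -2.2]
grip_width: 0.0136
turn tool [0.    0.006 0.001]
shift units AFTER turn [-0.33 -0.01  0.38]
shift units before turn [-0.32 -0.01  0.39]
t 60.10 pos [ 0.5669 -0.1081  0.1026] rpy [-90.   -0.1  -0.9] F [ 0.7  0.3 -2.2] w 0.0136 q [-0.19  0.25 -0.16  1.16  0.   -0.17]
```

```bash
python3 -m crank '[{"translation":[-0.1,0,0.1],"rotation":[0,0.006,0],"fingers":222},{"translation":[-0.12,0,0.15],"rotation":[0,0,0],"fingers":222},{"translation":[-0.1,0,0.15],"rotation":[0,0,0],"fingers":222},{"translation":[0,0,0],"rotation":[0,0,0],"fingers":222},{"translation":[0,0,0],"rotation":[0,0,0],"fingers":222},{"translation":[0,0.2,0],"rotation":[0,0,0],"fingers":222},{"translation":[0,0.2,0],"rotation":[0,0,0],"fingers":222},{"translation":[0,0,0],"rotation":[0,0,0],"fingers":222},{"translation":[0,0,0],"rotation":[0,0,0],"fingers":222}]' 10
python3 -c "
from p import *
plan([.551,-.0884,.0723],T_down(-1.3))"
```

```text
time_s: 61.22
eef_pos: [0.5509, -0.0878, 0.0817]
tool_rot: [-1.571, 0.0, -0.023]
contact_force: [-0.3, -0.5, -2.6]
grip_width: 0.0135
turn tool [-0.  0. -0.]
shift units AFTER turn [ 0.    0.19 -0.01]
shift units before turn [ 0.    0.19 -0.01]
t 61.23 pos [ 0.5509 -0.0878  0.0817] rpy [-90.    0.   -1.3] F [-0.3 -0.5 -2.6] w 0.0135 q [-0.16  0.23 -0.24  1.11 -0.   -0.14]
```

```bash
python3 -m crank '[{"translation":[0,0.08,-0.01],"rotation":[0,0,0],"fingers":222},{"translation":[0,0.05,0],"rotation":[0,0,0],"fingers":222},{"translation":[0,0.03,0],"rotation":[0,0,0],"fingers":222},{"translation":[0,0.02,0],"rotation":[0,0,0],"fingers":222},{"translation":[0,0.01,0],"rotation":[0,0,0],"fingers":222},{"translation":[0,0,0],"rotation":[0,0,0],"fingers":222}]' 10
python3 -c "
from p import *
show()"
```

```text
time_s: 61.98
eef_pos: [0.551, -0.0883, 0.0724]
tool_rot: [-1.571, -0.0, -0.022]
contact_force: [-1.1, 0.2, -2.6]
grip_width: 0.0136
t 61.98 pos [ 0.551  -0.0883  0.0724] rpy [-90.   -0.   -1.3] F [-1.1  0.2 -2.6] w 0.0136 q [-0.16  0.23 -0.25  1.09 -0.   -0.14]
```

```bash
python3 -m crank '[{"translation":[0,0.01,0],"rotation":[0,0,0],"fingers":222},{"translation":[0,0.01,0],"rotation":[0,0,0],"fingers":222},{"translation":[0,0,0],"rotation":[0,0,0],"fingers":222},{"translation":[0,0,0],"rotation":[0,0,0],"fingers":222}]' 10
python3 -m crank '[{"translation":[0,0.01,0],"rotation":[0,0,0],"fingers":222},{"translation":[0,0,0],"rotation":[0,0,0],"fingers":222},{"translation":[0,0,0],"rotation":[0,0,0],"fingers":222}]' 10
```

```text
time_s: 62.48
eef_pos: [0.551, -0.0883, 0.072]
tool_rot: [-1.571, -0.001, -0.023]
contact_force: [-3.0, -0.3, 6.0]
grip_width: 0.0135
time_s: 62.85
eef_pos: [0.551, -0.0883, 0.0719]
tool_rot: [-1.571, -0.001, -0.022]
contact_force: [-4.4, 0.5, 8.5]
grip_width: 0.0135
```

```bash
python3 -m crank '[{"translation":[0,-0.01,0],"rotation":[0,0,0],"fingers":218},{"translation":[0,0,0],"rotation":[0,0,0],"fingers":212},{"translation":[0,0,0],"rotation":[0,0,0],"fingers":200},{"translation":[0,0,0],"rotation":[0,0,0],"fingers":170},{"translation":[0,0,0],"rotation":[0,0,0],"fingers":140},{"translation":[0,-0.2,0],"rotation":[0,0,0],"fingers":130},{"translation":[0,-0.5,0],"rotation":[0,0,0],"fingers":130},{"translation":[0,-0.7,0],"rotation":[0,0,0],"fingers":100},{"translation":[0,-0.7,0],"rotation":[0,0,0],"fingers":50},{"translation":[0,-0.7,0],"rotation":[0,0,0],"fingers":0},{"translation":[0,-0.5,0],"rotation":[0,0,0],"fingers":0}]' 10
python3 -m crank '[{"translation":[-0.1,0,-0.35],"rotation":[0,0,0],"fingers":0},{"translation":[-0.17,0,-0.65],"rotation":[0,0,0],"fingers":0},{"translation":[-0.19,0,-0.75],"rotation":[0,0,0],"fingers":0},{"translation":[-0.2,0,-0.8],"rotation":[0,0,0],"fingers":0},{"translation":[-0.2,0,-0.8],"rotation":[0,0,0],"fingers":0},{"translation":[-0.2,0,-0.8],"rotation":[0,0,0],"fingers":0},{"translation":[-0.2,0,-0.75],"rotation":[0,0,0],"fingers":0},{"translation":[-0.19,0,-0.65],"rotation":[0,0,0],"fingers":0},{"translation":[-0.17,0,-0.5],"rotation":[0,0,0],"fingers":0},{"translation":[0,0,-0.28],"rotation":[0,0.11,0],"fingers":0},{"translation":[0,0,0],"rotation":[0,0.12,0],"fingers":0},{"translation":[0,0,0],"rotation":[0,0.114,0],"fingers":0}]' 20
python3 -m crank '[{"translation":[0,0,0],"rotation":[0,0,0],"fingers":0},{"translation":[0,0,0],"rotation":[0,0,0],"fingers":0}]' 35
python3 -c "
from p import *
from q import *
plan([.4635,-.4035,.106],T_down(-21))
s=snap('side','pics/s28.png'); t=snap('top','pics/t28.png'); onslab(t)
crop(t,260,200,530,340,'pics/c34.png',2.9)"
```

```text
time_s: 64.22
eef_pos: [0.5512, -0.0883, 0.239]
tool_rot: [-1.571, -0.003, -0.022]
contact_force: [0.4, 0.3, 0.4]
grip_width: 0.0855
time_s: 65.72
eef_pos: [0.4614, -0.4037, 0.2349]
tool_rot: [-1.57, 0.002, -0.372]
contact_force: [0.1, -0.6, -0.2]
grip_width: 0.0854
time_s: 65.97
eef_pos: [0.4622, -0.4031, 0.2358]
tool_rot: [-1.571, 0.001, -0.365]
contact_force: [-0.0, 0.2, -0.6]
grip_width: 0.0854
turn tool [-0.     0.002 -0.001]
shift units AFTER turn [0.03 2.6  0.  ]
shift units before turn [0.03 2.6  0.  ]
t 65.97 pos [ 0.4622 -0.4031  0.2358] rpy [-90.    0.  -20.9] F [-0.   0.2 -0.6] w 0.0854 q [-0.72  0.3   0.2   1.47  0.   -0.35]
set [482.4  33.8 107.1  57.3  -1.4] in slab frame [-36.3  61. ] yaw -0.19999999999999996
set [551.3 -87.5 107.1  57.1  -1.6] in slab frame [ 35.1 -58.9] yaw -0.40000000000000013
set [577.7   6.9 107.1  57.6  88.8] in slab frame [59.6 36.1] yaw 90.0
```

View pics/c34.png

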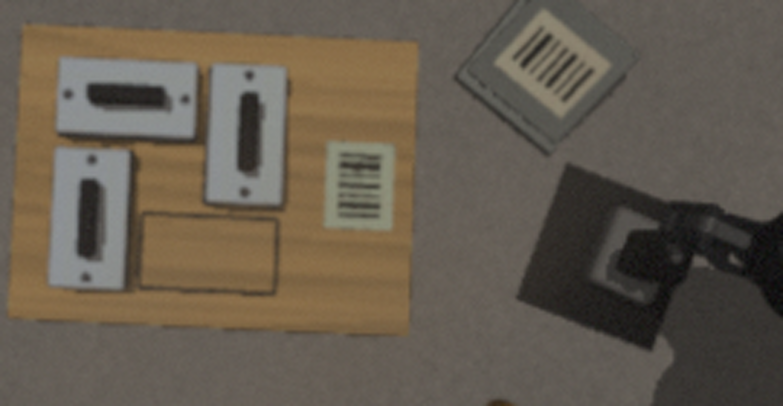

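```bash
python3 -m crank '[{"translation":[0.03,0.3,0],"rotation":[0,0,0],"fingers":0},{"translation":[0,0.5,0],"rotation":[0,0,0],"fingers":0},{"translation":[0,0.6,0],"rotation":[0,0,0],"fingers":0},{"translation":[0,0.5,0],"rotation":[0,0,0],"fingers":0},{"translation":[0,0.4,0],"rotation":[0,0,0],"fingers":0},{"translation":[0,0.3,0],"rotation":[0,0,0],"fingers":0},{"translation":[0,0.15,0],"rotation":[0,0,0],"fingers":0},{"translation":[0,0,0],"rotation":[0,0,0],"fingers":0}]' 35
python3 -m crank '[{"translation":[0,0,0],"rotation":[0,0,0],"fingers":60},{"translation":[0,0,0],"rotation":[0,0,0],"fingers":100},{"translation":[0,0,0],"rotation":[0,0,0],"fingers":130},{"translation":[0,0,0],"rotation":[0,0,0],"fingers":160},{"translation":[0,0,0],"rotation":[0,0,0],"fingers":200},{"translation":[0,0,0],"rotation":[0,0,0],"fingers":255},{"translation":[0,0,0],"rotation":[0,0,0],"fingers":255},{"translation":[0,0,0],"rotation":[0,0,0],"fingers":255}]' 35
python3 -c "
from p import *
show()
t=snap('side','pics/s29.png'); crop(t,200,260,400,470,'pics/c35.png',3)"
```

```text
time_s: 67.08
eef_pos: [0.4641, -0.4032, 0.0985]
tool_rot: [-1.571, 0.0, -0.366]
contact_force: [0.4, -0.2, 0.6]
grip_width: 0.0856
time_s: 68.08
eef_pos: [0.4644, -0.4036, 0.0992]
tool_rot: [-1.571, -0.001, -0.366]
contact_force: [-0.3, 0.7, 4.4]
grip_width: 0.028
t 68.08 pos [ 0.4644 -0.4036  0.0992] rpy [-90.  -0. -21.] F [-0.3  0.7  4.4] w 0.0280 q [-0.72  0.32 -0.07  1.18  0.   -0.35]
```

View pics/c35.png

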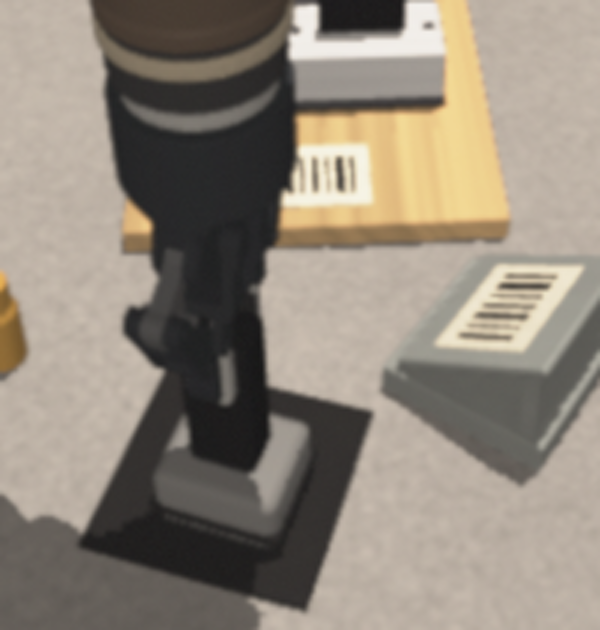

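```bash
python3 -m crank '[{"translation":[0,-0.2,0],"rotation":[0,0,0],"fingers":255},{"translation":[0,-0.4,0],"rotation":[0,0,0],"fingers":255},{"translation":[0,-0.6,0],"rotation":[0,0,0],"fingers":255},{"translation":[0,-0.6,0],"rotation":[0,-0.05,0],"fingers":255},{"translation":[0,-0.6,0],"rotation":[0,-0.08,0],"fingers":255},{"translation":[0,-0.3,0],"rotation":[0,-0.08,0],"fingers":255},{"translation":[0,-0.1,0],"rotation":[0,-0.08,0],"fingers":255},{"translation":[0,0,0],"rotation":[0,-0.05,0],"fingers":255},{"translation":[0,0,0],"rotation":[0,0,0],"fingers":255}]' 35
python3 -c "
from p import *
plan([.514,-.1823,.1732],T_down(-1.3))"
```

```text
time_s: 69.25
eef_pos: [0.464, -0.4032, 0.2386]
tool_rot: [-1.57, 0.001, -0.027]
contact_force: [-0.4, 0.2, -2.5]
grip_width: 0.0279
turn tool [-0.001 -0.004 -0.001]
shift units AFTER turn [0.9  1.31 4.44]
shift units before turn [0.88 1.31 4.44]
t 69.25 pos [ 0.464  -0.4032  0.2386] rpy [-90.    0.   -1.5] F [-0.4  0.2 -2.5] w 0.0279 q [-0.72  0.3   0.21  1.48  0.   -0.69]
```

```bash
python3 -m crank '[{"translation":[0.05,0,0.25],"rotation":[0,-0.004,0],"fingers":255},{"translation":[0.1,0,0.5],"rotation":[0,0,0],"fingers":255},{"translation":[0.14,0,0.7],"rotation":[0,0,0],"fingers":255},{"translation":[0.15,0,0.75],"rotation":[0,0,0],"fingers":255},{"translation":[0.15,0,0.75],"rotation":[0,0,0],"fingers":255},{"translation":[0.13,0,0.7],"rotation":[0,0,0],"fingers":255},{"translation":[0.1,0.1,0.5],"rotation":[0,0,0],"fingers":255},{"translation":[0.06,0.3,0.29],"rotation":[0,0,0],"fingers":255},{"translation":[0,0.4,0],"rotation":[0,0,0],"fingers":255},{"translation":[0,0.35,0],"rotation":[0,0,0],"fingers":255},{"translation":[0,0.15,0],"rotation":[0,0,0],"fingers":255},{"translation":[0,0,0],"rotation":[0,0,0],"fingers":255}]' 35
python3 -m crank '[{"translation":[0,0,0],"rotation":[0,0,0],"fingers":255},{"translation":[0,0,0],"rotation":[0,0,0],"fingers":255}]'
python3 -c "
from p import *
plan([.514,-.1823,.1732],T_down(-1.3))
s=snap('side','pics/s30.png'); crop(s,200,180,400,380,'pics/c36.png',3)
t=snap('top','pics/t30.png')
print('dot pred',proj('side',[.514,-.1823,.208]),proj('top',[.514,-.1823,.208]))"
```

```text
time_s: 70.75
eef_pos: [0.5129, -0.182, 0.1737]
tool_rot: [-1.57, 0.001, -0.022]
contact_force: [0.3, -0.5, -1.5]
grip_width: 0.0274
time_s: 71.0
eef_pos: [0.5136, -0.1826, 0.1746]
tool_rot: [-1.571, -0.001, -0.023]
contact_force: [-0.2, 0.2, -1.6]
grip_width: 0.0273
turn tool [0.    0.    0.001]
shift units AFTER turn [0.01 0.03 0.01]
shift units before turn [0.01 0.03 0.01]
t 71.00 pos [ 0.5136 -0.1826  0.1746] rpy [-90.   -0.1  -1.3] F [-0.2  0.2 -1.6] w 0.0273 q [-0.34  0.17 -0.1   1.3   0.   -0.32]
dot pred [302.27477057 233.56120576] [396.31106473 260.89156258]
```

View pics/c36.png

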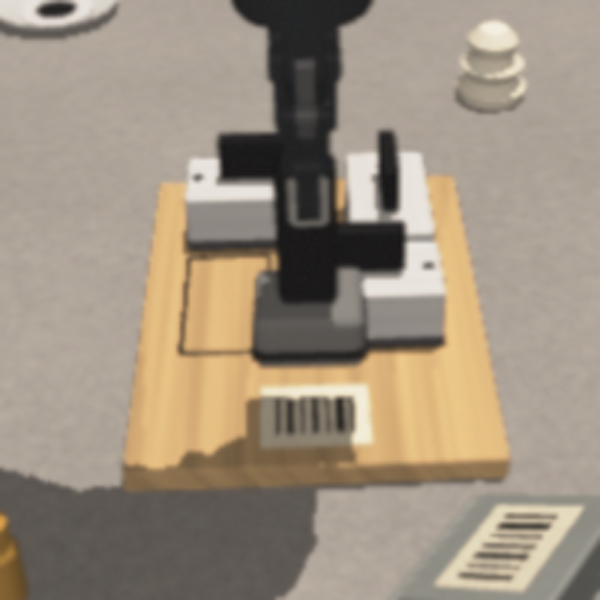

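View pics/t30.png

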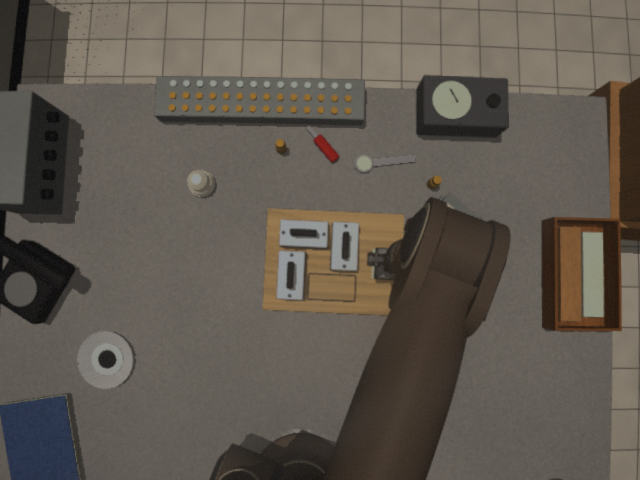

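```bash
python3 -c "
from p import *
f=lambda p:(proj('side',p)-[200,180]+.5)*3
R=T_down(-1.3);o=np.array([.5136,-.1826,.0794])
for a,b,z in ((-.035,-.03,.008),(.035,-.03,.008),(-.033,-.028,0),(.033,-.028,0)): print(f(o+R.apply([a,-z,b])))
"
python3 -m crank '[{"translation":[0.01,0.02,0],"rotation":[0,0,0],"fingers":255},{"translation":[0,0,0],"rotation":[0,0,0],"fingers":255},{"translation":[0,0,0],"rotation":[0,0,0],"fingers":255},{"translation":[0,0,0],"rotation":[0,0,0],"fingers":255},{"translation":[0,0,0],"rotation":[0,0,0],"fingers":255},{"translation":[0,0,0],"rotation":[0,0,0],"fingers":255},{"translation":[0,0,0],"rotation":[0,0,0],"fingers":255},{"translation":[0,0,0],"rotation":[0,0,0],"fingers":255},{"translation":[0,0,0],"rotation":[0,0,0],"fingers":255},{"translation":[0,0,0],"rotation":[0,0,0],"fingers":255},{"translation":[0,0,0],"rotation":[0,0,0],"fingers":255},{"translation":[0,0,0],"rotation":[0,0,0],"fingers":255}]'
python3 -m crank '[{"translation":[0,0,0],"rotation":[0,0,0],"fingers":255},{"translation":[0,0,0],"rotation":[0,0,0],"fingers":255},{"translation":[0,0,0],"rotation":[0,0,0],"fingers":255},{"translation":[0,0,0],"rotation":[0,0,0],"fingers":255},{"translation":[0,0,0],"rotation":[0,0,0],"fingers":255},{"translation":[0,0,0],"rotation":[0,0,0],"fingers":255},{"translation":[0,0,0],"rotation":[0,0,0],"fingers":255},{"translation":[0,0,0],"rotation":[0,0,0],"fingers":255},{"translation":[0,0,0],"rotation":[0,0,0],"fingers":255},{"translation":[0,0,0],"rotation":[0,0,0],"fingers":255},{"translation":[0,0,0],"rotation":[0,0,0],"fingers":255},{"translation":[0,0,0],"rotation":[0,0,0],"fingers":255}]'
python3 -m crank '[{"translation":[0,0,0],"rotation":[0,0,0],"fingers":255},{"translation":[0,0,0],"rotation":[0,0,0],"fingers":255},{"translation":[0,0,0],"rotation":[0,0,0],"fingers":255},{"translation":[0,0,0],"rotation":[0,0,0],"fingers":255},{"translation":[0,0,0],"rotation":[0,0,0],"fingers":255},{"translation":[0,0,0],"rotation":[0,0,0],"fingers":255},{"translation":[0,0,0],"rotation":[0,0,0],"fingers":255},{"translation":[0,0,0],"rotation":[0,0,0],"fingers":255},{"translation":[0,0,0],"rotation":[0,0,0],"fingers":255},{"translation":[0,0,0],"rotation":[0,0,0],"fingers":255},{"translation":[0,0,0],"rotation":[0,0,0],"fingers":255},{"translation":[0,0,0],"rotation":[0,0,0],"fingers":255}]'
python3 -c "
from p import *
show()
t=snap('top','pics/t31.png')
from q import *
onslab(t)"
```

```text
[253.91271509 363.32476837]
[371.92935263 359.5318418 ]
[257.9333366  371.18691966]
[368.33477168 367.61487733]
time_s: 72.6
eef_pos: [0.5138, -0.1825, 0.1729]
tool_rot: [-1.571, -0.0, -0.022]
contact_force: [0.2, 0.3, -2.4]
grip_width: 0.0278
time_s: 74.1
eef_pos: [0.5138, -0.1824, 0.1729]
tool_rot: [-1.571, -0.0, -0.022]
contact_force: [0.1, 0.8, -1.9]
grip_width: 0.0277
time_s: 75.6
eef_pos: [0.5137, -0.1825, 0.1729]
tool_rot: [-1.571, -0.0, -0.022]
contact_force: [-0.0, -0.3, -2.6]
grip_width: 0.0275
t 75.60 pos [ 0.5137 -0.1825  0.1729] rpy [-90.   -0.   -1.3] F [-0.  -0.3 -2.6] w 0.0275 q [-0.34  0.17 -0.11  1.3   0.   -0.32]
set [482.5  33.7 107.5  57.8  -1.4] in slab frame [-36.2  60.9] yaw -0.19999999999999996
set [551.5 -87.5 107.8  57.6  -1.6] in slab frame [ 35.3 -58.9] yaw -0.40000000000000013
set [578.    6.9 107.7  58.2  88.9] in slab frame [59.9 36.1] yaw 90.10000000000001
```

```bash
python3 -m crank '[{"translation":[0,-0.2,0],"rotation":[0,0,0],"fingers":255},{"translation":[0,-0.4,0],"rotation":[0,0,0],"fingers":255},{"translation":[0,-0.4,0],"rotation":[0,0,0],"fingers":255},{"translation":[-0.05,-0.2,-0.25],"rotation":[0,0,0],"fingers":255},{"translation":[-0.1,0,-0.5],"rotation":[0,0,0],"fingers":255},{"translation":[-0.14,0,-0.65],"rotation":[0,0,0],"fingers":255},{"translation":[-0.17,0,-0.75],"rotation":[0,0,0],"fingers":255},{"translation":[-0.17,0,-0.75],"rotation":[0,0,0],"fingers":255},{"translation":[-0.15,0,-0.65],"rotation":[0,0,0],"fingers":255},{"translation":[-0.1,0,-0.45],"rotation":[0,0,0],"fingers":255},{"translation":[-0.05,0,-0.25],"rotation":[0,0.06,0],"fingers":255},{"translation":[0,0,0],"rotation":[0,0.1,0],"fingers":255}]'
python3 -m crank '[{"translation":[0,0,0],"rotation":[0,0.1,0],"fingers":255},{"translation":[0,0,0],"rotation":[0,0.08,0],"fingers":255},{"translation":[0,0,0],"rotation":[0,0,0],"fingers":255},{"translation":[0,0,0],"rotation":[0,0,0],"fingers":255}]'
python3 -c "
from p import *
plan([.462,-.398,.110],T_down(-21))"
```

```text
time_s: 77.15
eef_pos: [0.4619, -0.3952, 0.2325]
tool_rot: [-1.571, 0.0, -0.187]
contact_force: [0.3, 0.6, -1.2]
grip_width: 0.0276
time_s: 77.65
eef_pos: [0.4624, -0.3939, 0.2329]
tool_rot: [-1.571, -0.0, -0.361]
contact_force: [-0.2, 0.4, -2.5]
grip_width: 0.0276
turn tool [-0.     0.005  0.   ]
shift units AFTER turn [ 0.02  2.46 -0.08]
shift units before turn [ 0.02  2.46 -0.08]
t 77.65 pos [ 0.4624 -0.3939  0.2329] rpy [-90.   -0.  -20.7] F [-0.2  0.4 -2.5] w 0.0276 q [-0.71  0.29  0.17  1.46  0.   -0.34]
```

```bash
python3 -m crank '[{"translation":[0.02,0.2,-0.05],"rotation":[0,0.005,0],"fingers":255},{"translation":[0,0.4,0],"rotation":[0,0,0],"fingers":255},{"translation":[0,0.6,0],"rotation":[0,0,0],"fingers":255},{"translation":[0,0.5,0],"rotation":[0,0,0],"fingers":255},{"translation":[0,0.4,0],"rotation":[0,0,0],"fingers":255},{"translation":[0,0.2,0],"rotation":[0,0,0],"fingers":255},{"translation":[0,0.1,0],"rotation":[0,0,0],"fingers":255},{"translation":[0,0,0],"rotation":[0,0,0],"fingers":255},{"translation":[0,0,0],"rotation":[0,0,0],"fingers":255}]'
python3 -c "
from p import *
plan([.462,-.398,.0992],T_down(-21))"
```

```text
time_s: 78.78
eef_pos: [0.4629, -0.3969, 0.1137]
tool_rot: [-1.571, -0.002, -0.367]
contact_force: [-0.6, 0.5, -1.5]
grip_width: 0.0276
turn tool [ 0.    -0.001  0.002]
shift units AFTER turn [-0.01  0.29 -0.03]
shift units before turn [-0.01  0.29 -0.03]
t 78.78 pos [ 0.4629 -0.3969  0.1137] rpy [-90.   -0.1 -21. ] F [-0.6  0.5 -1.5] w 0.0276 q [-0.71  0.3  -0.06  1.2   0.   -0.34]
```

```bash
python3 -m crank '[{"translation":[0,0.1,0],"rotation":[0,0,0],"fingers":255},{"translation":[0,0.1,0],"rotation":[0,0,0],"fingers":255},{"translation":[0,0.05,0],"rotation":[0,0,0],"fingers":255},{"translation":[0,0.03,0],"rotation":[0,0,0],"fingers":255},{"translation":[0,0.01,0],"rotation":[0,0,0],"fingers":255},{"translation":[0,0,0],"rotation":[0,0,0],"fingers":255},{"translation":[0,0,0],"rotation":[0,0,0],"fingers":255}]'
```

```text
time_s: 79.65
eef_pos: [0.4625, -0.3965, 0.0992]
tool_rot: [-1.571, -0.001, -0.367]
contact_force: [-2.5, 2.6, 6.0]
grip_width: 0.0279
```

```bash
python3 -m crank '[{"translation":[0,0,0],"rotation":[0,0,0],"fingers":150},{"translation":[0,0,0],"rotation":[0,0,0],"fingers":100},{"translation":[0,0,0],"rotation":[0,0,0],"fingers":60},{"translation":[0,0,0],"rotation":[0,0,0],"fingers":40},{"translation":[0,-0.2,0],"rotation":[0,0,0],"fingers":20},{"translation":[0,-0.5,0],"rotation":[0,0,0],"fingers":0},{"translation":[0,-0.7,0],"rotation":[0,0,0],"fingers":0},{"translation":[0,-0.7,0],"rotation":[0,0,0],"fingers":0},{"translation":[0,-0.7,0],"rotation":[0,0,0],"fingers":0},{"translation":[0,-0.3,0],"rotation":[0,0,0],"fingers":0},{"translation":[0,0,0],"rotation":[0,0,0],"fingers":0}]' 20
python3 -c "
from p import *
from q import *
show()
s=snap('side','pics/s33.png'); t=snap('top','pics/t33.png'); onslab(t)
crop(t,260,160,530,340,'pics/c38.png',2.9)"
```

```text
time_s: 81.03
eef_pos: [0.4629, -0.3969, 0.2543]
tool_rot: [-1.571, -0.002, -0.367]
contact_force: [-0.3, -0.4, -0.7]
grip_width: 0.0853
t 81.03 pos [ 0.4629 -0.3969  0.2543] rpy [-90.   -0.1 -21.1] F [-0.3 -0.4 -0.7] w 0.0853 q [-0.71  0.29  0.23  1.51  0.   -0.34]
set [482.3  33.7 107.2  57.3  -1.5] in slab frame [-36.4  60.9] yaw -0.30000000000000004
set [551.2 -87.5 107.2  57.1  -1.6] in slab frame [ 35.  -58.9] yaw -0.40000000000000013
set [577.8   7.  107.   57.5  88.7] in slab frame [59.7 36.2] yaw 89.9
```

View pics/s33.png

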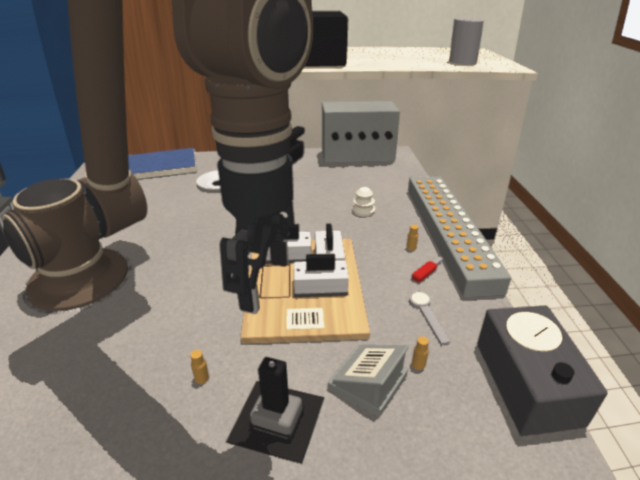

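View pics/c38.png

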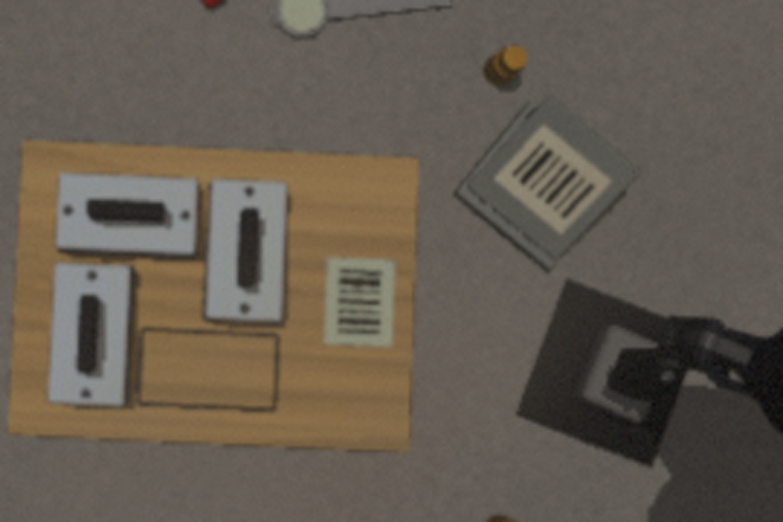

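```bash
python3 -c "
from workcell import bot
print(bot.finish_job())"
```

```text
the job is handed in; nothing more can be done
None
```

The job is done as asked and handed in at about 81 s. Only three relay sets were on the desk.

- **Docket scan:** I held the scanner still for about 4 s, about 6 cm off the label. By the measured pose it was within about 1 mm sideways and 0.3° of square.
- **Laying the sets:** I laid the three sets in three of the four outlines. One was then knocked about 26 mm out of its outline, so I picked it up and laid it again before the second scan.
- **Slab scan:** I held the scanner still for about 4.5 s, 6 cm above the slab's label. A picture after the hold showed all sets in place.
- **Last check, after parking the scanner:** All three sets measured within about 2 mm and 0.5° of their outlines. The scanner stands upright on its pad, and the bystanders look unmoved.

Three things disagreed or could not be confirmed:

- **Fingertip position:** The pictures showed the fingertips about level with the reported tool point, not 25 mm ahead of it. My first grasp closed just above a set's grip, with no contact, so I lowered all later set grasps to match.
- **Squeeze force:** I commanded 10 N and stopped the fingers just past contact. The gripper's stated minimum is 20 N, so the actual squeeze is unconfirmed, but either value is under the 25 N limit.
- **Contact on the re-lay:** That set-down reached about 9 N upward before I let go.

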